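Load the jar carrier under its sprung keeper

TASK

Get the jar carrier ready for a customer: pull its sprung keeper plate right out to the stop so that it stays out, stand each used empty jar upright on the floor of the returns box, and put every small full jar standing on the table into a pocket of its own shape, seated on the pocket floor. When all are in, let the keeper back fully home over the jars, and leave the candle, price card, big jar and pepper mill where they are.

Things in the scene. Friction and masses are not known exactly. Their poses are not given: they have to be found in the camera images.
- carrier: Fixed plywood jar carrier: base board 158 x 316 mm and 10 mm thick, a cheek 13 mm thick and 86 mm tall at each end (at y = +-151 mm), four inserts in a row along its y at x = 0, centres 71 mm apart. The base reaches from x = -112 to +46 mm. Origin: on the table under the middle of the row of inserts. Its -x side faces the robot; z up.
- keeper (a joint): Sprung steel keeper plate sliding on the cheeks: 0 = home, 0.055 m = out at its stop, along the carrier's -x (towards the robot). An over-centre spring draws it home from anywhere short of 45 mm (2 N at home, 9 N at most); past 45 mm it holds it out against the stop with 6 N, so it stays there when released. Pushed back past 45 mm it springs home.
- keeper_knob (a point): Point on the axis of the keeper's black round knob (22 mm across, 84 to 116 mm above the table), 100 mm above the table, moving with the keeper. Home: carrier x = -38 mm. The plate is 40 x 312 x 5 mm, its underside 79 mm above the table; its inner edge, 26 mm behind the knob's axis, covers the fronts of the pockets when home, 4 mm over seated lids.
- nest_r1: Fixed wooden insert of the carrier, 70 x 70 x 20 mm, its underside 10 mm above the table. One round, 58 mm across, pocket, 15 mm deep, 2 mm chamfer: a seated jar's underside is 5 mm above this origin. Origin: centre of the underside; x and y parallel to the carrier's. Which of the four places in the row it takes varies.
- nest_s1: Fixed wooden insert of the carrier, 70 x 70 x 20 mm, its underside 10 mm above the table. One square, 52 x 52 mm, pocket, 15 mm deep, 2 mm chamfer: a seated jar's underside is 5 mm above this origin. Origin: centre of the underside; x and y parallel to the carrier's. Which of the four places in the row it takes varies.
- nest_r2: Fixed wooden insert of the carrier, 70 x 70 x 20 mm, its underside 10 mm above the table. One round, 58 mm across, pocket, 15 mm deep, 2 mm chamfer: a seated jar's underside is 5 mm above this origin. Origin: centre of the underside; x and y parallel to the carrier's. Which of the four places in the row it takes varies.
- nest_s2: Fixed wooden insert of the carrier, 70 x 70 x 20 mm, its underside 10 mm above the table. One square, 52 x 52 mm, pocket, 15 mm deep, 2 mm chamfer: a seated jar's underside is 5 mm above this origin. Origin: centre of the underside; x and y parallel to the carrier's. Which of the four places in the row it takes varies.
- jar_r1: Full round preserve jar with a black lid and a paper label, 54 mm across, 60 mm tall, about 170 g, straight-sided, standing on the table at the start. Origin: centre of its underside, z up. May be absent. Belongs in a round pocket (nest_r1 or nest_r2, either).
- jar_r2: Full round preserve jar with a black lid and a paper label, 54 mm across, 60 mm tall, about 170 g, straight-sided, standing on the table at the start. Origin: centre of its underside, z up. May be absent. Belongs in a round pocket (nest_r1 or nest_r2, either).
- jar_s1: Full square preserve jar with a black square lid and a paper label, 48 x 48 mm, 60 mm tall, about 170 g, straight-sided, standing on the table at the start. Origin: centre of its underside, x and y along its sides, z up. May be absent. Belongs in a square pocket (nest_s1 or nest_s2, either), sides parallel to the pocket's.
- jar_s2: Full square preserve jar with a black square lid and a paper label, 48 x 48 mm, 60 mm tall, about 170 g, straight-sided, standing on the table at the start. Origin: centre of its underside, x and y along its sides, z up. May be absent. Belongs in a square pocket (nest_s1 or nest_s2, either), sides parallel to the pocket's.
- empty_r: Used round tasting jar: empty clear glass, open top without lid, 54 mm across outside, wall 3 mm, 50 mm tall, about 90 g. If present, it stands in a round pocket (nest_r1's) at the start. Origin: centre of its underside, z up.
- empty_s: Used square tasting jar: empty clear glass, open top without lid, 48 x 48 mm outside, wall 3 mm, 50 mm tall, about 90 g. If present, it stands in a square pocket (nest_s1's) at the start. Origin: centre of its underside, x and y along its sides, z up. One of empty_r and empty_s, or both, are there.
- returns: Fixed open cardboard returns box, 140 x 190 mm (x by y) outside, 35 mm tall, walls and floor 5 mm. Origin: centre of its underside, x and y along its sides.
- candle: Bystander: white electric candle, 56 mm across, 108 mm tall. Origin: centre of the underside.
- card_block: Bystander: 40 mm wooden block with a blank upright price card 85 mm wide, to 87 mm high. Origin: centre of the underside.
- big_jar: Bystander: large round jar with a black lid, 84 mm across, 100 mm tall. Not to be packed. Origin: centre of the underside.
- mill: Bystander: dark wooden pepper mill, 52 mm across, 130 mm tall. Origin: centre of the underside.

How it is judged (in metres and radians):
On the way, in this order (a step that is already met when the one before it is completed fails the run):
1. the keeper is pulled out to its stop (52 of 55 mm or more) (value of joint keeper above 0.052 m), for 0.2 s.
2. with the keeper out, every empty jar stands in the returns box and every full jar is seated in a pocket of its shape (value of joint keeper above 0.05 m and ((horizontal distance between jar_r1 and nest_r1 below 0.006 m and z of jar_r1 in the frame of nest_r1 between 0.002 and 0.008 m) or (horizontal distance between jar_r1 and nest_r2 below 0.006 m and z of jar_r1 in the frame of nest_r2 between 0.002 and 0.008 m)) and angle between each of jar_r1, jar_r2, jar_s1, jar_s2's own z axis and vertical below 0.08 rad and linear speed of each of jar_r1, jar_r2, jar_s1, jar_s2, empty_r, empty_s below 0.03 m/s and ((horizontal distance between jar_r2 and nest_r1 below 0.006 m and z of jar_r2 in the frame of nest_r1 between 0.002 and 0.008 m) or (horizontal distance between jar_r2 and nest_r2 below 0.006 m and z of jar_r2 in the frame of nest_r2 between 0.002 and 0.008 m)) and ((horizontal distance between jar_s1 and nest_s1 below 0.006 m and z of jar_s1 in the frame of nest_s1 between 0.002 and 0.008 m) or (horizontal distance between jar_s1 and nest_s2 below 0.006 m and z of jar_s1 in the frame of nest_s2 between 0.002 and 0.008 m)) and ((horizontal distance between jar_s2 and nest_s1 below 0.006 m and z of jar_s2 in the frame of nest_s1 between 0.002 and 0.008 m) or (horizontal distance between jar_s2 and nest_s2 below 0.006 m and z of jar_s2 in the frame of nest_s2 between 0.002 and 0.008 m)) and x of empty_r in the frame of returns between -0.045 and 0.045 m and y of empty_r in the frame of returns between -0.07 and 0.07 m and z of each of empty_r, empty_s in the frame of returns below 0.012 m and angle between each of empty_r, empty_s's own z axis and vertical below 0.1 rad and x of empty_s in the frame of returns between -0.045 and 0.045 m and y of empty_s in the frame of returns between -0.07 and 0.07 m), for 0.2 s.
3. the keeper is back home (value of joint keeper below 0.003 m), for 0.2 s.
At the end, for the whole second after the job is handed in: Each full jar present stands upright (0.08 rad) on the floor of a pocket of its shape, within 6 mm of its centre; each empty jar present stands upright (0.1 rad) on the floor of the returns box, within 45 mm of its centre in x and 70 mm in y; all at rest; the keeper home within 3 mm (((horizontal distance between jar_r1 and nest_r1 below 0.006 m and z of jar_r1 in the frame of nest_r1 between 0.002 and 0.008 m) or (horizontal distance between jar_r1 and nest_r2 below 0.006 m and z of jar_r1 in the frame of nest_r2 between 0.002 and 0.008 m)) and angle between each of jar_r1, jar_r2, jar_s1, jar_s2's own z axis and vertical below 0.08 rad and linear speed of each of jar_r1, jar_r2, jar_s1, jar_s2, empty_r, empty_s below 0.03 m/s and ((horizontal distance between jar_r2 and nest_r1 below 0.006 m and z of jar_r2 in the frame of nest_r1 between 0.002 and 0.008 m) or (horizontal distance between jar_r2 and nest_r2 below 0.006 m and z of jar_r2 in the frame of nest_r2 between 0.002 and 0.008 m)) and ((horizontal distance between jar_s1 and nest_s1 below 0.006 m and z of jar_s1 in the frame of nest_s1 between 0.002 and 0.008 m) or (horizontal distance between jar_s1 and nest_s2 below 0.006 m and z of jar_s1 in the frame of nest_s2 between 0.002 and 0.008 m)) and ((horizontal distance between jar_s2 and nest_s1 below 0.006 m and z of jar_s2 in the frame of nest_s1 between 0.002 and 0.008 m) or (horizontal distance between jar_s2 and nest_s2 below 0.006 m and z of jar_s2 in the frame of nest_s2 between 0.002 and 0.008 m)) and x of empty_r in the frame of returns between -0.045 and 0.045 m and y of empty_r in the frame of returns between -0.07 and 0.07 m and z of each of empty_r, empty_s in the frame of returns below 0.012 m and angle between each of empty_r, empty_s's own z axis and vertical below 0.1 rad and x of empty_s in the frame of returns between -0.045 and 0.045 m and y of empty_s in the frame of returns between -0.07 and 0.07 m and value of joint keeper below 0.003 m); the robot touches nothing.
It fails at once if the candle is moved by more than 30 mm or tipped (distance of candle from where it was at the start of the episode above 0.03 m or angle between candle's own z axis and vertical above 0.5 rad).
It fails at once if the card_block is moved by more than 30 mm or tipped (distance of card_block from where it was at the start of the episode above 0.03 m or angle between card_block's own z axis and vertical above 0.5 rad).
It fails at once if the big_jar is moved by more than 30 mm or tipped (distance of big_jar from where it was at the start of the episode above 0.03 m or angle between big_jar's own z axis and vertical above 0.5 rad).
It fails at once if the mill is moved by more than 30 mm or tipped (distance of mill from where it was at the start of the episode above 0.03 m or angle between mill's own z axis and vertical above 0.5 rad).
Of empty_r, empty_s only 1 to 2 are there at a start; the rules pass over those that are not, and their reading is None.
Of jar_r1, jar_r2, jar_s1, jar_s2 only 3 to 4 are there at a start; the rules pass over those that are not, and their reading is None.
At some moment in a run one of jar_r1, jar_r2, jar_s1, jar_s2 may be knocked a few centimetres aside while the robot is not near it.
It also fails if it takes over 208 s, if anything falls off the work surface, if the arm or the gripper's body presses on something with over 40 N, if the wrist force passes 120 N, or if a joint passes its speed limit or range.

ROBOT

A 7-joint arm with a two-finger parallel gripper is mounted at the origin on the work surface. World frame = base frame: x ahead of the robot, y to its left, z up, the work surface at z = 0. Lengths are in m, angles in degrees, forces in N, time in s.
With the tool pointing down it reaches from about 0.425 to 0.825 m from the base axis. Payload 3.6 kg.
Tool frame: the origin (TCP) lies where the fingers leave the gripper's body, on its centre line; the fingertips stand 73 mm ahead of it and the grasp point (between the pads) lies 54 mm ahead of it (env.tcp_to_grasp is the distance from the TCP to the grasp point, in m); z points along the fingers, x is the direction in which the jaws open and shut, and the axes are right-handed (so a half turn about z gives the same grasp; the last joint's range is limited). The gripper opens to 85 mm and grips with 20 to 120 N. Pads are 22 mm wide; open, the fingers measure 114 mm over their backs; the gripper's body (76 mm by 85 mm) begins 54 mm behind the grasp point. The pads swing forward as they close: fully open they stand 13 mm farther back than shut.
Start: joints at [-66.549, 35.231, -0.722, 81.555, 0.464, 63.22, -2.315], TCP at [0.274, 0.589, 0.304] pointing down, gripper open.
Joint ranges: [-178.69, 178.69], [-17.37, 117.87], [-77.05, 75.6], [15.02, 138.74], [-78.02, 258.01], [0.78, 113.62], [-162.83, 162.83]. Speed limits (degrees/s): [159.86, 159.86, 180, 180, 180, 180, 180].

INTERFACE

Orientations are given as [roll, pitch, yaw] about the fixed x, y, z axes, in that order (R = Rz(yaw) Ry(pitch) Rx(roll)).
In Python, from plant import readout, imaging, workorder, env gives the robot as it stands.
- The arm moves only by the tool step_arm, never from a script. Its argument "plan" is a list of rows, each a list of 5 numbers: the shift along the tool's x, y, z in mm, then the turn about the tool's z in degrees, then the closure, from 0 (fully open) to 1 (shut). A call has 1 to 5 rows; each row shifts and turns the commanded pose from where the row before left it, along the tool's axes as they then stand; what a row does not reach is not made up. A row lasts 1/8 s, in which the tool goes at most 62.5 mm and 10.7 degrees, less where a joint would pass 70% of its speed; a pose out of reach is approached as far as the arm can. A call with a gripper value outside its range is refused whole. The fingers move at their own pace and stop on an object; "newtons" is the grip in N (left out, the last holds). Time passes only in rows, so rows that do not move let the fingers close. It gives the time, the measured TCP pose, the force and the opening at its end, in the units of the state.
- readout.read_state(): the state, without advancing time (a new reading comes with each control period).
- imaging.snapshot(name): name is "scene" or "side" or "wrist"; returns the picture (480x640x3 uint8, blue, green, red); there is no depth.
- imaging.camera_params(name): a dict with "K" (3x3 intrinsics, pixels), "R" (3x3) and "t" (3): a world point X has camera coordinates R X + t; the wrist camera has in their place "T_tool_cam" (4x4, takes a point from camera to tool coordinates, whose origin is the TCP and whose axes are the tool frame's). Camera axes: x right, y down, z forward; pixel columns grow to the right and rows downward; lengths in m; the calibration is good to about 2 mm. A picture is of the moment at which its call begins: read the wrist's pose just before it. camera_params takes no time and is no camera call.
- workorder.close_job(): hands the job in, once; it reports no verdict.
The state is a dict: "t": time; "joint_positions": joint angles; "dq": joint speeds; "effort": joint torques, N m; "position": TCP position; "tcp_rot": TCP orientation; "force": force on the tool from outside, world axes, zero at the start; "moment": the same for the moment, N m; "opening": finger opening in m.
Only numpy, scipy, OpenCV 4.12 (cv2) and the standard library are available. Lean on these libraries where they do the work, as an engineer would, in place of code of your own. Each camera call takes 0.05 s, during which the arm holds its last target.

## Working session

There is one attempt and no reset: what is moved stays moved. The work goes in short steps, Python scripts to look and compute and a tool call to move; the robot and the scene stay as the last step left them, time stands still between calls to the robot, and variables do not carry over. Pictures are saved under pics/ and viewed, and the job is handed in when it is done.

Besides the shell and the picture viewer there is one more tool, called as name(argument=value, ...) on one line, values as JSON. step_arm: Moves the arm, as the interface text tells. Its arguments: {"type":"object","properties":{"plan":{"type":"array"},"newtons":{"type":"number"}},"required":["plan"]}

```bash
ls; mkdir -p pics; python3 - <<'E'
from plant import readout, imaging, workorder, env
import cv2, numpy as np
print(readout.read_state())
for n in ("scene","side","wrist"):
    print(n, imaging.camera_params(n))
    cv2.imwrite(f"pics/{n}0.png", imaging.snapshot(n))
print(env.tcp_to_grasp)
E
```

```text
pics
{'t': 0.0, 'joint_positions': array([-66.54979884,  35.29030668,  -0.72369185,  81.64308657,
         0.46272708,  63.21846825,  -2.31379519]), 'dq': array([ 0.00597636, -0.09969457, -0.03681689,  0.04846417, -0.11099325,
        0.00617334, -0.04545017]), 'effort': array([-6.18029590e-04, -4.69216418e+01,  2.59214155e-01, -1.71030253e+01,
        9.99815500e-03,  9.74665425e-03, -7.31390202e-06]), 'position': array([0.27410885, 0.58872873, 0.30271567]), 'tcp_rot': array([1.79999520e+02, 1.49033627e-01, 6.50363005e+01]), 'force': array([ 0.08805136, -0.10222012, -0.57389555]), 'moment': array([-0.02781626, -0.05139534, -0.01961591]), 'opening': 0.08532709457369}
scene {'K': array([[549.49836737,   0.        , 317.30814235],
       [  0.        , 549.49836737, 238.4000763 ],
       [  0.        ,   0.        ,   1.        ]]), 'R': array([[-0.52455094,  0.85131602,  0.01036083],
       [ 0.66380533,  0.41657311, -0.62115161],
       [-0.53311236, -0.31894809, -0.78362193]]), 't': array([ 0.26421001, -0.33382864,  1.6790477 ])}
side {'K': array([[588.8237078 ,   0.        , 323.69357211],
       [  0.        , 588.8237078 , 247.44084469],
       [  0.        ,   0.        ,   1.        ]]), 'R': array([[ 0.75369099, -0.65722842,  0.00083432],
       [-0.37960871, -0.43636014, -0.8157739 ],
       [ 0.53651385,  0.61452473, -0.57837034]]), 't': array([-0.43320684,  0.31722558,  0.91727525])}
wrist {'K': array([[413.16208408,   0.        , 315.18366733],
       [  0.        , 413.16208408, 240.67258876],
       [  0.        ,   0.        ,   1.        ]]), 'T_tool_cam': array([[ 9.99996814e-01, -8.06955703e-04, -2.39181090e-03,
         1.21247437e-04],
       [ 1.48624747e-03,  9.54097659e-01,  2.99491985e-01,
        -7.62186935e-02],
       [ 2.04034441e-03, -2.99494585e-01,  9.54095818e-01,
        -6.89069822e-02],
       [ 0.00000000e+00,  0.00000000e+00,  0.00000000e+00,
         1.00000000e+00]])}
0.0539
```

View pics/scene0.png

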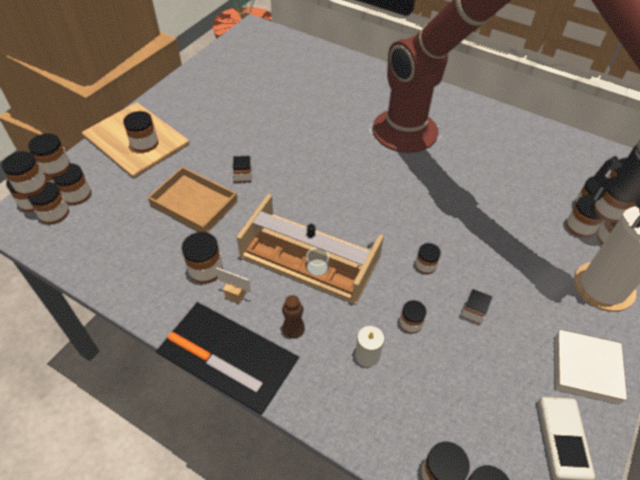

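View pics/side0.png

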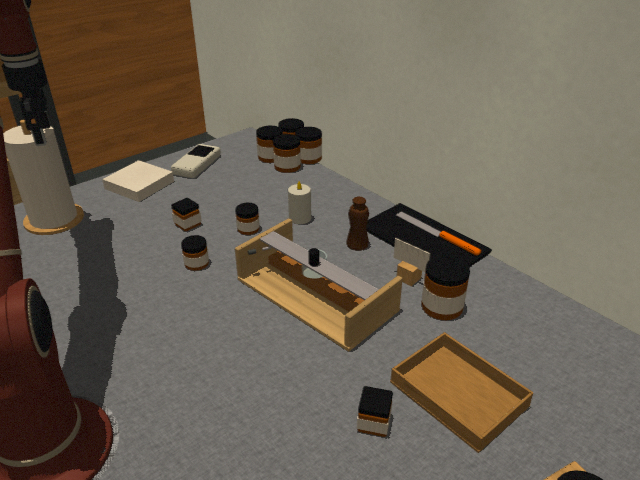

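View pics/wrist0.png

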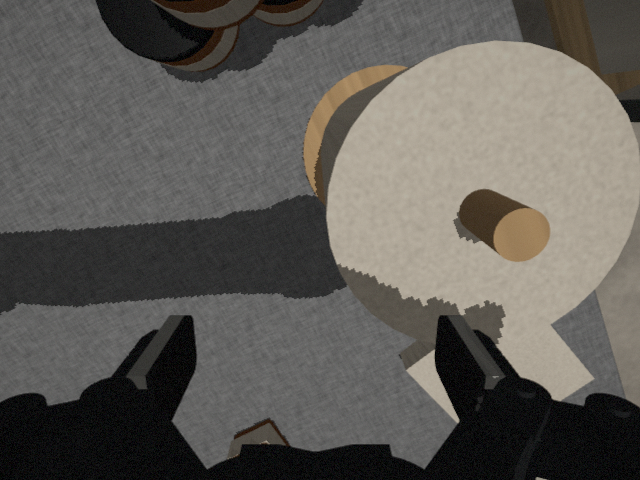

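The scene picture shows:
- The carrier, around (310,250).
- Two round jars at (428,257) and (413,316).
- Two square jars at (242,168) and (477,305).
- The returns box at (193,198).
- One empty glass jar at (317,262).

I'll zoom in next.

```bash
cat > h.py <<'E'
from plant import readout, imaging, workorder, env
import cv2, numpy as np
from scipy.spatial.transform import Rotation as Ro
from scipy.optimize import least_squares
CP={n:imaging.camera_params(n) for n in ("scene","side","wrist")}
def toolT(s=None):
    s=s or readout.read_state()
    T=np.eye(4); T[:3,:3]=Ro.from_euler('xyz',s['tcp_rot'],degrees=True).as_matrix(); T[:3,3]=s['position']; return T
def cam(name,T=None):
    c=CP[name]
    if name!='wrist': return c['K'],c['R'],c['t']
    M=np.linalg.inv(T@c['T_tool_cam']); return c['K'],M[:3,:3],M[:3,3]
def proj(c,X):
    K,R,t=c; P=(np.atleast_2d(X)@R.T+t)@K.T; return P[:,:2]/P[:,2:]
def back(c,uv,z):
    K,R,t=c; d=np.linalg.inv(K)@np.array([uv[0],uv[1],1.]); d=R.T@d; o=-R.T@t
    return o+d*(z-o[2])/d[2]
def snap(name,fn=None):
    s=readout.read_state(); im=imaging.snapshot(name)
    if fn: cv2.imwrite('pics/'+fn,im); np.save('pics/'+fn+'.npy',toolT(s))
    return im,cam(name,toolT(s))
def delta(s,target):
    "tool-frame shift mm to reach world TCP target"
    T=toolT(s); return T[:3,:3].T@(np.array(target)-T[:3,3])*1000
E
python3 - <<'E'
import cv2
a=cv2.imread('pics/scene0.png')
cv2.imwrite('pics/sc_a.png',cv2.resize(a[190:310,220:400],None,fx=4.4,fy=4.4,interpolation=cv2.INTER_CUBIC))
cv2.imwrite('pics/sc_b.png',cv2.resize(a[230:340,380:510],None,fx=5,fy=5,interpolation=cv2.INTER_CUBIC))
cv2.imwrite('pics/sc_c.png',cv2.resize(a[140:240,140:270],None,fx=5,fy=5,interpolation=cv2.INTER_CUBIC))
a=cv2.imread('pics/side0.png')
cv2.imwrite('pics/si_a.png',cv2.resize(a[210:350,225:410],None,fx=4,fy=4,interpolation=cv2.INTER_CUBIC))
E
```

```text
(no output)
```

View pics/sc_a.png

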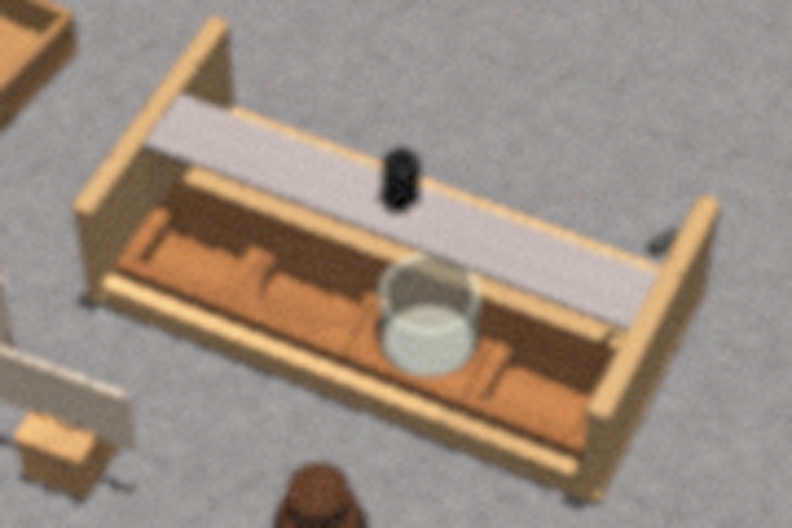

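View pics/sc_b.png

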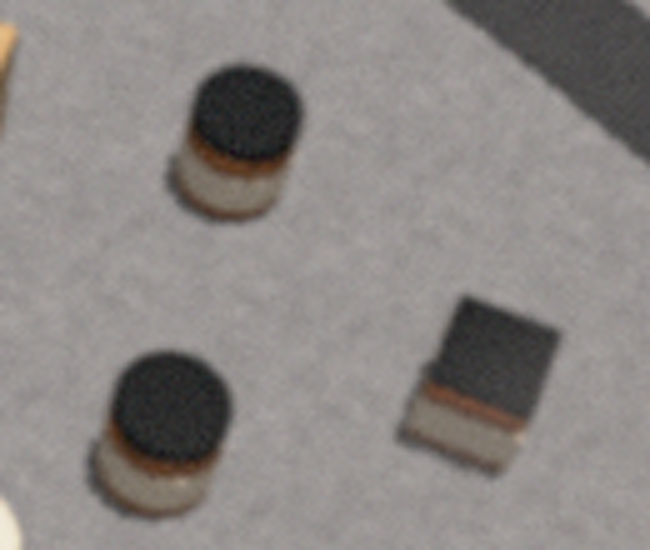

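View pics/sc_c.png

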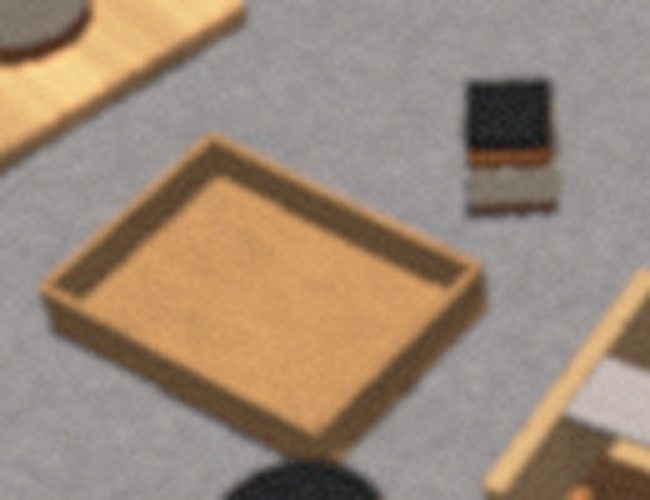

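View pics/si_a.png

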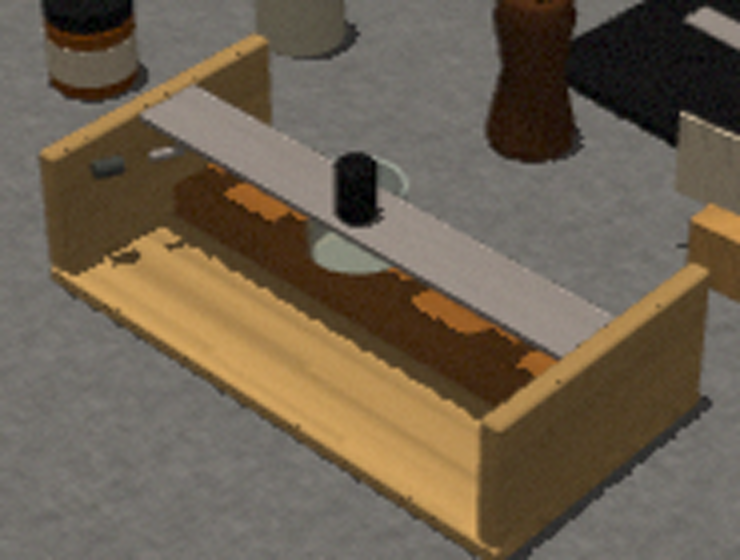

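```bash
cat > fit0.py <<'E'
from h import *
S=lambda u,v:(220+u/4.4,190+v/4.4)
D=lambda u,v:(225+u/4,210+v/4)
# (cam,uv, fn of params->local pt)
obs=[('scene',S(216,18),(0,-.1575,1)),('scene',S(77,205),(1,-.1575,1)),
('scene',S(719,205),(0,.1575,1)),('scene',S(611,417),(1,.1575,1)),
('scene',S(88,304),(1,-.1575,0)),('scene',S(600,502),(1,.1575,0)),
('side',D(500,557),(0,-.1575,0)),('side',D(52,272),(0,.1575,0.1)),('side',D(706,402),(1,-.1575,0)),
('side',D(708,268),(1,-.1575,1)),('side',D(487,430),(0,-.1575,1)),('side',D(42,155),(0,.1575,1)),('side',D(268,38),(1,.1575,1))]
def f(p,full=False):
    x,y,a,h,x0,x1=p; r=[]
    c,s=np.cos(a),np.sin(a)
    for n,uv,(e,ly,top) in obs:
        lx=[x0,x1][e]; z=h*top if top!=.1 else .01
        X=np.array([x+c*lx-s*ly,y+s*lx+c*ly,z]); r.append(proj(cam(n),X)[0]-uv)
    r.append([(x0+.112)*2000,(x1-.046)*2000])
    return np.array(r) if full else np.ravel(r)
r=least_squares(f,[.55,0,0.,.09,-.112,.046],loss='soft_l1')
print(r.x, np.degrees(r.x[2])); print(f(r.x,True).round(1))
x,y,a=r.x[:3]
# other things
Bk=lambda uv,z,n='scene':back(cam(n),uv,z).round(4)
B=lambda u,v:(380+u/5,230+v/5); C=lambda u,v:(140+u/5,140+v/5)
print('r lidA',Bk(B(247,114),.06),'r lidB',Bk(B(171,407),.06))
print('sq1 corners',[Bk(B(*p),.06) for p in [(465,296),(560,332),(526,428),(430,385)]])
print('sq2 corners',[Bk(C(*p),.06) for p in [(469,82),(550,82),(551,150),(469,150)]])
print('box corners',[Bk(C(*p),.035) for p in [(211,134),(485,268),(320,455),(42,288)]])
print('knob',Bk(S(401,160),.116), 'glass rim',Bk(S(430,295),.065))
print('bystanders big',Bk((200,243),.1),'mill',Bk((293,300),.13),'candle',Bk((370,334),.108),'card',Bk((233,280),.087))
E
python3 fit0.py
```

```text
[ 0.59711072  0.01842054  0.11168264  0.08144061 -0.11182157  0.04582157] 6.398943765993027
[[-1.9 -0.2]
 [-2.   1.1]
 [-0.2 -0.6]
 [-1.   1. ]
 [-1.1 -1. ]
 [-0.8  0.9]
 [-2.   1.3]
 [-1.5 -2.4]
 [-2.7 -1.4]
 [-0.1  0.4]
 [ 2.4  0.4]
 [-1.9 -0.3]
 [-4.2 -1.2]
 [ 0.4 -0.4]]
r lidA [0.4391 0.2735 0.06  ] r lidB [0.6051 0.3124 0.06  ]
sq1 corners [array([0.4813, 0.4007, 0.06  ]), array([0.4768, 0.4443, 0.06  ]), array([0.5321, 0.4493, 0.06  ]), array([0.5339, 0.4051, 0.06  ])]
sq2 corners [array([ 0.4211, -0.3211,  0.06  ]), array([ 0.3974, -0.2836,  0.06  ]), array([ 0.44  , -0.2519,  0.06  ]), array([ 0.4635, -0.2892,  0.06  ])]
box corners [array([ 0.5105, -0.4347,  0.035 ]), array([ 0.5111, -0.2461,  0.035 ]), array([ 0.6578, -0.2391,  0.035 ]), array([ 0.6465, -0.4343,  0.035 ])]
knob [0.5591 0.0158 0.116 ] glass rim [0.5945 0.0563 0.065 ]
bystanders big [ 0.727  -0.1824  0.1   ] mill [0.7576 0.0955 0.13  ] candle [0.7312 0.265  0.108 ] card [ 0.7628 -0.062   0.087 ]
```

```bash
cat >> h.py <<'E'
def wrap(a): return (a+180)%360-180
def plan(target,yaw=None,clo=0.0,step=55.,rot=10.,n=None,half=True):
    "print rows to reach TCP world target (m), tool yaw deg, pointing down"
    s=readout.read_state(); y0=s['tcp_rot'][2]; p=np.array(s['position'])*1000; t=np.array(target)*1000
    dy=0 if yaw is None else wrap(yaw-y0)
    if half and abs(dy)>90: dy=wrap(dy+180)
    k=n or max(1,int(np.ceil(max(np.linalg.norm(t-p)/step,abs(dy)/rot)-1e-9)))
    rows=[]
    for i in range(k):
        a=np.radians(y0+dy*i/k); d=(t-p)/k
        # tool x=(c,s,0), y=(s,-c,0), z=down
        rows.append([round(d[0]*np.cos(a)+d[1]*np.sin(a),1),round(d[0]*np.sin(a)-d[1]*np.cos(a),1),round(-d[2],1),round(-dy/k,1),clo])
    print('t',round(s['t'],2),'at',p.round(1),'yaw',round(y0,2),'->',t.round(1),'rows',k)
    for i in range(0,k,5): print(rows[i:i+5])
E
python3 -c "
from h import *
plan([.58,.06,.36],6.4)"
```

```text
t 0.15 at [274.2 588.8 303. ] yaw 65.04 -> [580.  60. 360.] rows 12
[[np.float64(-29.2), np.float64(41.7), np.float64(-4.8), np.float64(4.9), 0.0], [np.float64(-25.5), np.float64(44.0), np.float64(-4.8), np.float64(4.9), 0.0], [np.float64(-21.7), np.float64(46.1), np.float64(-4.8), np.float64(4.9), 0.0], [np.float64(-17.7), np.float64(47.7), np.float64(-4.8), np.float64(4.9), 0.0], [np.float64(-13.6), np.float64(49.1), np.float64(-4.8), np.float64(4.9), 0.0]]
[[np.float64(-9.3), np.float64(50.0), np.float64(-4.8), np.float64(4.9), 0.0], [np.float64(-5.0), np.float64(50.7), np.float64(-4.8), np.float64(4.9), 0.0], [np.float64(-0.7), np.float64(50.9), np.float64(-4.8), np.float64(4.9), 0.0], [np.float64(3.6), np.float64(50.8), np.float64(-4.8), np.float64(4.9), 0.0], [np.float64(7.9), np.float64(50.3), np.float64(-4.8), np.float64(4.9), 0.0]]
[[np.float64(12.2), np.float64(49.4), np.float64(-4.8), np.float64(4.9), 0.0], [np.float64(16.4), np.float64(48.2), np.float64(-4.8), np.float64(4.9), 0.0]]
```

step_arm(plan=[[-29,42,-5,5,0],[-25,44,-5,5,0],[-22,46,-5,5,0],[-18,48,-5,5,0],[-14,49,-5,5,0]])

```text
t: 0.78
position: [0.4015, 0.3664, 0.3289]
tcp_rot: [180.0, 0.0, 39.9]
force: [0.6, -0.0, 0.8]
opening: 0.0857
```

```bash
python3 -c "
from h import *
snap('wrist','w1.png')
plan([.58,.06,.36],6.4)"|sed 's/np.float64//g'
```

```text
t 0.82 at [406.8 358.2 329.8] yaw 39.04 -> [580.  60. 360.] rows 7
[[(-7.6), (48.7), (-4.3), (4.7), 0.0], [(-3.6), (49.1), (-4.3), (4.7), 0.0], [(0.4), (49.3), (-4.3), (4.7), 0.0], [(4.4), (49.1), (-4.3), (4.7), 0.0], [(8.4), (48.6), (-4.3), (4.7), 0.0]]
[[(12.3), (47.7), (-4.3), (4.7), 0.0], [(16.1), (46.6), (-4.3), (4.7), 0.0]]
```

View pics/w1.png

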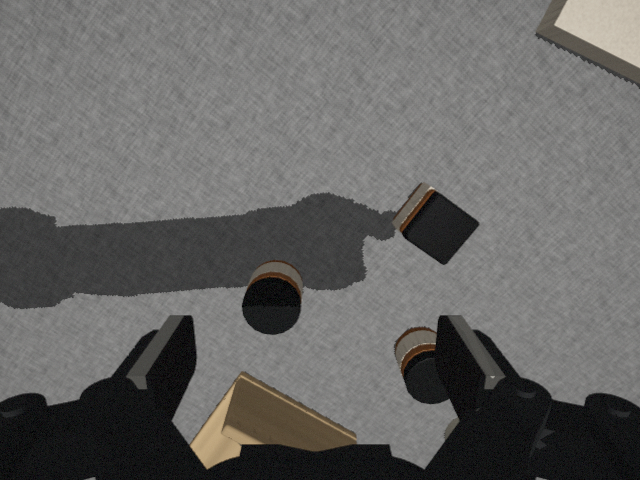

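step_arm(plan=[[-6,55,-9,5,0],[-2,55,-9,5,0],[2,56,-9,5,0],[6,55,-9,5,0],[10,54,-9,5,0]])

```text
t: 1.45
position: [0.5486, 0.1325, 0.374]
tcp_rot: [-180.0, 0.0, 14.9]
force: [0.8, 0.7, 0.9]
opening: 0.0851
```

step_arm(plan=[[16,45,-9,4,0],[22,40,-9,3,0],[0,0,0,0,0],[0,0,0,0,0]])

```text
t: 1.95
position: [0.604, 0.0603, 0.3912]
tcp_rot: [-179.9, 0.1, 8.1]
force: [-0.8, -0.6, -0.9]
opening: 0.0855
```

```bash
python3 -c "
from h import *
snap('wrist','w2.png'); print(readout.read_state()['position'],readout.read_state()['tcp_rot'])"
```

```text
[0.60377201 0.06103528 0.39125367] [-1.79918625e+02  9.19386204e-02  8.17087572e+00]
```

View pics/w2.png

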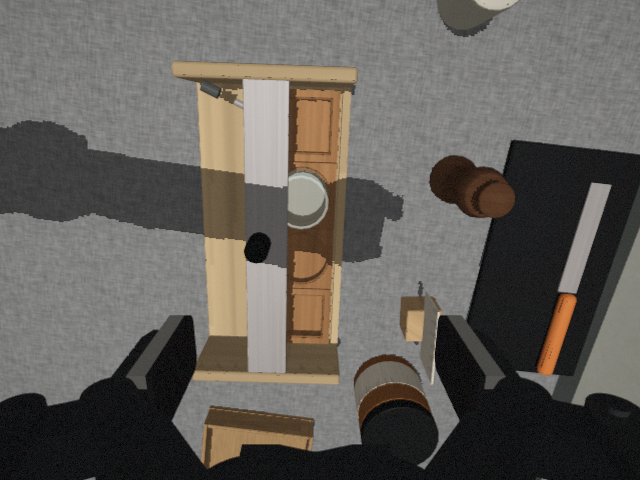

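Slots from +y to -y are square, round (holding the empty), round, square. There is no empty square jar. I'll refine the carrier pose from this view.

```bash
python3 -c "
import cv2
a=cv2.imread('pics/w2.png')
cv2.imwrite('pics/w2a.png',cv2.resize(a[50:200,165:365],None,fx=4,fy=4,interpolation=cv2.INTER_CUBIC))
cv2.imwrite('pics/w2b.png',cv2.resize(a[240:390,165:365],None,fx=4,fy=4,interpolation=cv2.INTER_CUBIC))
"
```

```text
(no output)
```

View pics/w2a.png

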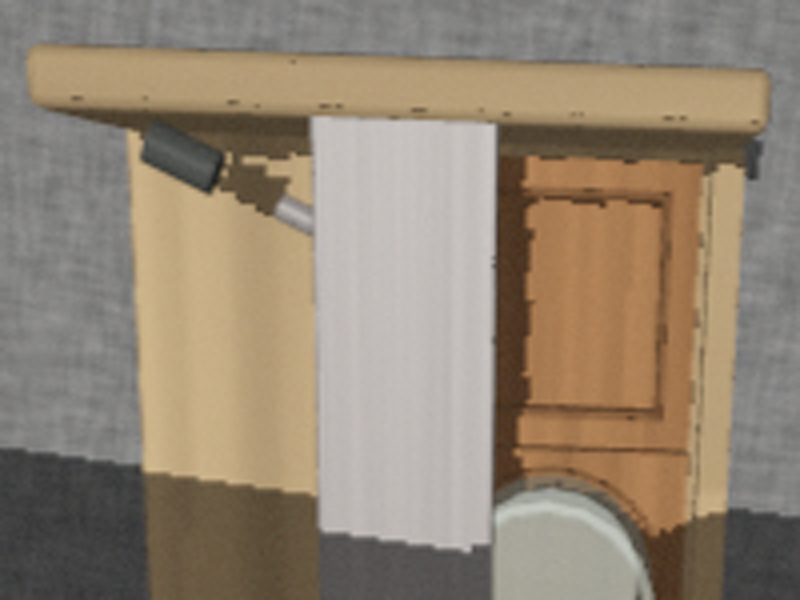

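View pics/w2b.png

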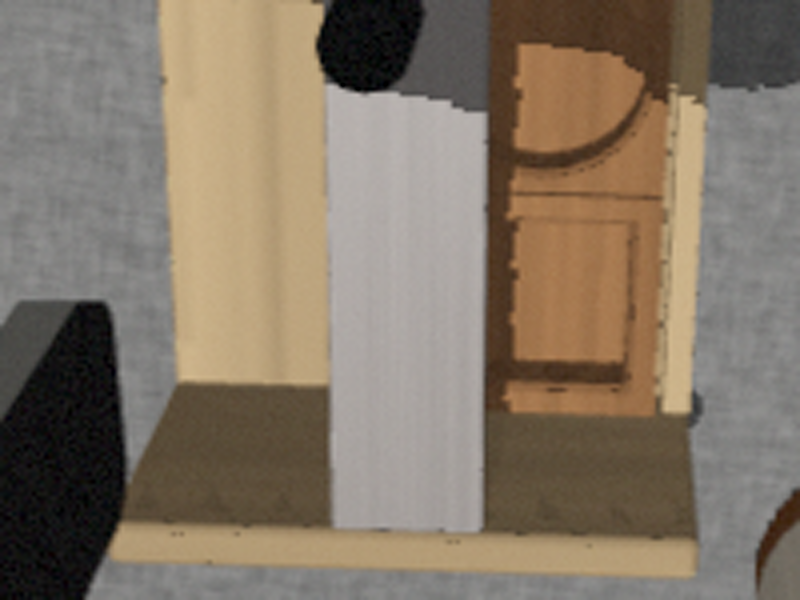

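```bash
cat > fit1.py <<'E'
from h import *
T=np.load('pics/w2.png.npy'); c=cam('wrist',T)
A=lambda u,v:(165+u/4,50+v/4); B=lambda u,v:(165+u/4,240+v/4)
H='h'
o=[(A(28,45),(-.112,.1575,H)),(A(768,70),(.046,.1575,H)),(A(32,107),(-.112,.1445,H)),(A(768,133),(.046,.1445,H)),
(B(694,577),(.046,-.1575,H)),(B(696,540),(.046,-.1445,H)),(B(125,522),(-.112,-.1445,H)),(B(110,558),(-.112,-.1575,H)),
(B(180,382),(-.112,-.1445,.01)),(B(690,413),(.046,-.1445,.01)),
(A(687,452),(.035,.071,.03)),(B(665,197),(.035,-.071,.03)),(B(655,415),(.035,-.1445,.03)),
(A(697,122),(-.012,.1445,.084)),(A(663,198),(.026,.1325,.03)),(A(660,412),(.026,.0805,.03)),(B(635,222),(.026,-.0805,.03))][:14]
o=[q for q in o if q[1]!=(-.012,.1445,.084)]
def f(p,full=0):
    x,y,a,h=p; C,S=np.cos(a),np.sin(a); r=[]
    for uv,(lx,ly,z) in o:
        z=h if z=='h' else z
        r.append(proj(c,[x+C*lx-S*ly,y+S*lx+C*ly,z])[0]-uv)
    return np.array(r) if full else np.ravel(r)
r=least_squares(f,[.597,.018,.11,.09],loss='soft_l1'); print(r.x,np.degrees(r.x[2])); print(f(r.x,1).round(1).tolist())
h=np.linalg.norm
E
python3 fit1.py
```

```text
[0.59511922 0.01376739 0.10839482 0.08293088] 6.210565666485835
[[-1.0, 0.1], [1.2, 0.1], [-0.9, 1.1], [0.2, 0.8], [1.4, -0.2], [1.5, -1.3], [-4.4, -1.1], [0.1, 0.3], [-1.1, -1.5], [-0.3, -5.5], [0.6, -0.0], [0.1, 0.2], [-0.0, 2.6]]
```

```bash
sed -i "s/^o=\[q for.*/o=[q for i,q in enumerate(o) if i not in (6,9,13,12)]/" fit1.py; python3 fit1.py
```

```text
[0.59484171 0.01377261 0.1065315  0.08269692] 6.103805199275508
[[-0.9, -0.2], [1.2, 0.2], [-0.8, 0.8], [0.2, 0.9], [0.8, -0.3], [0.9, -1.5], [-0.4, -0.0], [-1.5, -1.7], [0.4, -0.0], [-0.2, 0.2]]
```

```bash
cat >> h.py <<'E'
CAR=[.5948,.0138,np.radians(6.1)]
def L2W(lx,ly,z=0):
    C,S=np.cos(CAR[2]),np.sin(CAR[2]); return np.array([CAR[0]+C*lx-S*ly,CAR[1]+S*lx+C*ly,z])
E
python3 -c "
from h import *
T=np.load('pics/w2.png.npy'); c=cam('wrist',T)
im=cv2.imread('pics/w2.png')
def ring(x,y,z,r,sq=False):
    th=np.linspace(0,2*np.pi,60)
    P=np.array([L2W(x+r*np.cos(t),y+r*np.sin(t),z) for t in th]) if not sq else np.array([L2W(x+a*r,y+b*r,z) for a,b in [(-1,-1),(1,-1),(1,1),(-1,1)]])
    return (proj(c,P)*3*16-np.array([165,50])*48).astype(int)
v=cv2.resize(im[50:250,165:430],None,fx=3,fy=3); v=cv2.resize(im[50:390,165:365],None,fx=3,fy=3,interpolation=cv2.INTER_CUBIC)
for q in [ring(-.038,0,.116,.011),ring(-.038,0,.084,.011),ring(0,.0355,.065,.027),ring(0,-.0355,.03,.031),ring(0,.1065,.03,.028,1),ring(0,-.1065,.03,.028,1)]:
    cv2.polylines(v,[q.reshape(-1,1,2)],True,(0,255,0),1,cv2.LINE_AA,4)
cv2.imwrite('pics/ov2.png',v[:600]);cv2.imwrite('pics/ov2b.png',v[440:])
plan(L2W(-.038,0,.23),6.1)
"|sed 's/np.float64//g'
```

```text
t 2.0 at [603.8  61.  391.3] yaw 8.17 -> [557.    9.8 230. ] rows 4
[[(-13.4), (11.0), (40.3), (0.5), 0.0], [(-13.3), (11.1), (40.3), (0.5), 0.0], [(-13.2), (11.3), (40.3), (0.5), 0.0], [(-13.1), (11.4), (40.3), (0.5), 0.0]]
```

View pics/ov2.png

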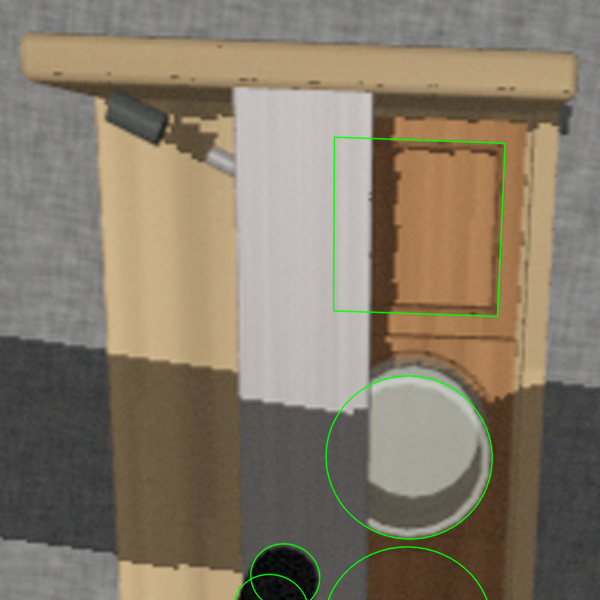

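View pics/ov2b.png

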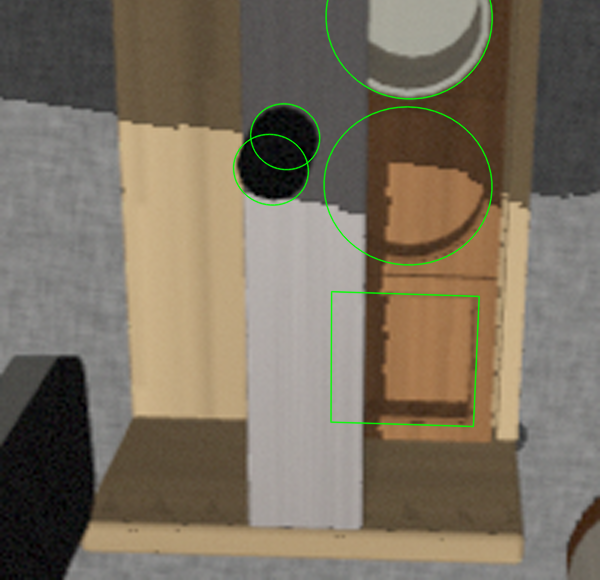

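step_arm(plan=[[-13,11,40,0.5,0],[-13,11,40,0.5,0],[-13,11,40,0.5,0],[-13,11,40,0.5,0],[0,0,0,0,0]])

```text
t: 2.62
position: [0.5555, 0.01, 0.2295]
tcp_rot: [-179.9, 0.5, 6.1]
force: [0.6, -0.0, 0.1]
opening: 0.0851
```

```bash
python3 -c "
from h import *
plan(L2W(-.038,0,.163),6.1)"|sed 's/np.float64//g'
```

```text
t 2.62 at [555.5  10.  229.5] yaw 6.07 -> [557.    9.8 163. ] rows 2
[[(0.8), (0.2), (33.2), (-0.0), 0.0], [(0.8), (0.2), (33.2), (-0.0), 0.0]]
```

step_arm(plan=[[1,0,33,0,0],[1,0,33,0,0],[0,0,0,0,0]])

```text
t: 3.0
position: [0.5604, 0.0113, 0.1656]
tcp_rot: [-179.9, 0.1, 6.2]
force: [-0.1, -0.3, 0.5]
opening: 0.0852
```

step_arm(plan=[[0,0,0,0,1],[0,0,0,0,1],[0,0,0,0,1],[0,0,0,0,1],[0,0,0,0,1]], newtons=40)

```text
t: 3.62
position: [0.5576, 0.0091, 0.1666]
tcp_rot: [-179.9, 0.4, 6.0]
force: [-6.1, 0.5, 7.3]
opening: 0.0203
```

```bash
python3 -c "
from h import *
print(readout.read_state()); snap('side','s3.png')
a=cv2.imread('pics/s3.png'); cv2.imwrite('pics/s3a.png',cv2.resize(a[170:350,210:420],None,fx=3.5,fy=3.5))
plan(L2W(-.095,0,.163),6.1)"|sed 's/np.float64//g'
```

```text
{'t': 3.625, 'joint_positions': array([-12.86341767,  37.871049  ,  15.25037947, 105.62957177,
       -14.98138251,  38.85609147,  17.13192155]), 'dq': array([-0.13009007,  0.0620063 ,  0.01850493, -0.06827267, -0.06221544,
       -0.07945502, -0.11984272]), 'effort': array([-4.73652652e-02, -3.87950921e+01,  3.00239436e+00, -1.34562448e+01,
       -2.84064934e-01, -1.85904756e+00, -2.53327639e-02]), 'position': array([0.55755231, 0.00906984, 0.16663069]), 'tcp_rot': array([-179.92259353,    0.39087594,    6.01346298]), 'force': array([-6.08534114,  0.45176049,  7.32168351]), 'moment': array([-0.02110934,  1.36245255,  0.01261998]), 'opening': 0.02034353615527}
t 3.67 at [557.6   9.1 166.6] yaw 6.02 -> [500.3   3.7 163. ] rows 2
[[(-28.7), (-0.3), (1.8), (-0.0), 0.0], [(-28.7), (-0.3), (1.8), (-0.0), 0.0]]
```

View pics/s3a.png

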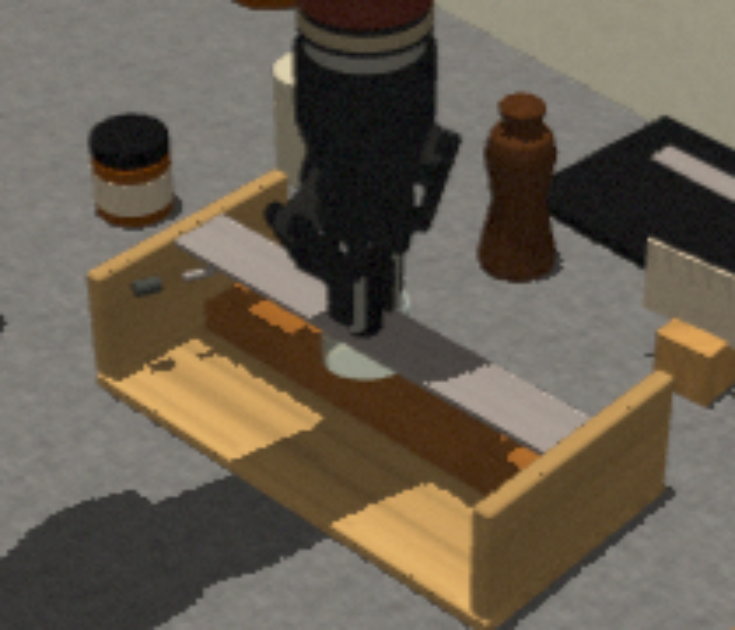

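step_arm(plan=[[-12,0,0,0,1],[-12,0,0,0,1],[-12,0,0,0,1],[-12,0,0,0,1],[-10,0,0,0,1]], newtons=60)

```text
t: 4.3
position: [0.5028, 0.0032, 0.1667]
tcp_rot: [180.0, -0.1, 6.1]
force: [-3.7, -0.1, 10.4]
opening: 0.0199
```

step_arm(plan=[[0,0,0,0,1],[0,0,0,0,1]])

```text
t: 4.55
position: [0.5023, 0.0031, 0.1667]
tcp_rot: [-180.0, 0.0, 6.0]
force: [-0.8, 0.2, 8.0]
opening: 0.0196
```

```bash
python3 -c "
from h import *
s=readout.read_state();print(s['position'],s['force'],s['opening']); snap('side','s4.png')
a=cv2.imread('pics/s4.png'); cv2.imwrite('pics/s4a.png',cv2.resize(a[170:350,210:420],None,fx=3.5,fy=3.5))
"
```

```text
[0.50234207 0.00310609 0.16671221] [-0.84207847  0.22071487  7.95759405] 0.01957799977140671
```

View pics/s4a.png

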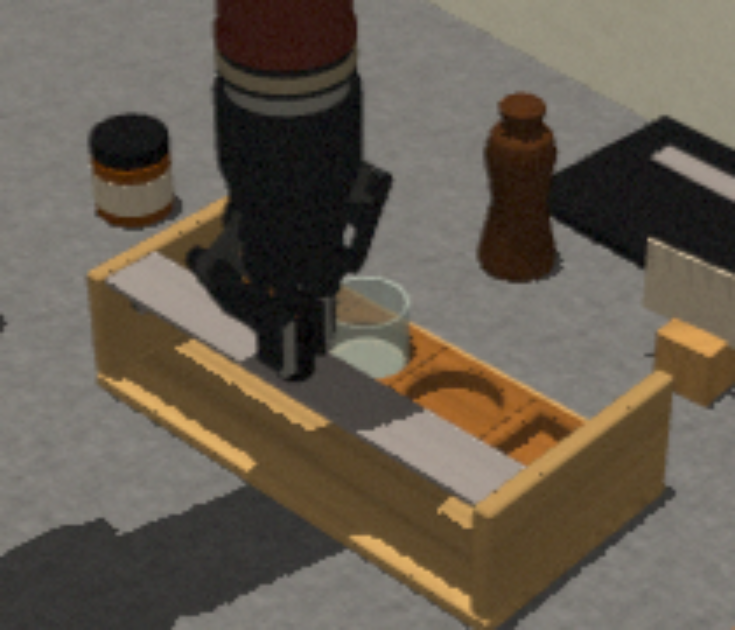

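step_arm(plan=[[-3,0,0,0,1],[0,0,0,0,1],[0,0,0,0,0.4],[3,0,0,0,0],[0,0,0,0,0]])

```text
t: 5.22
position: [0.5021, 0.0033, 0.1655]
tcp_rot: [-180.0, 0.1, 6.0]
force: [0.1, 0.2, 0.7]
opening: 0.0732
```

step_arm(plan=[[0,0,0,0,0],[0,0,-30,0,0],[0,0,-40,0,0],[0,0,0,0,0]])

```text
t: 5.72
position: [0.5041, 0.003, 0.2385]
tcp_rot: [180.0, -0.4, 6.0]
force: [-0.6, 0.0, -1.0]
opening: 0.0856
```

```bash
python3 -c "
from h import *
s=readout.read_state();print(s['position'],s['force'],s['opening']); snap('side','s5.png')
a=cv2.imread('pics/s5.png'); cv2.imwrite('pics/s5a.png',cv2.resize(a[170:350,210:420],None,fx=3.5,fy=3.5))
plan(L2W(0,.0355,.18),6.1)
"|sed 's/np.float64//g'
```

```text
[0.50409395 0.00303297 0.23850457] [-0.62590491  0.02430214 -1.01944703] 0.08559906804676486
t 5.78 at [503.    3.3 236.9] yaw 6.03 -> [591.   49.1 180. ] rows 3
[[(30.8), (-12.1), (19.0), (-0.0), 0.0], [(30.8), (-12.1), (19.0), (-0.0), 0.0], [(30.8), (-12.1), (19.0), (-0.0), 0.0]]
```

View pics/s5a.png

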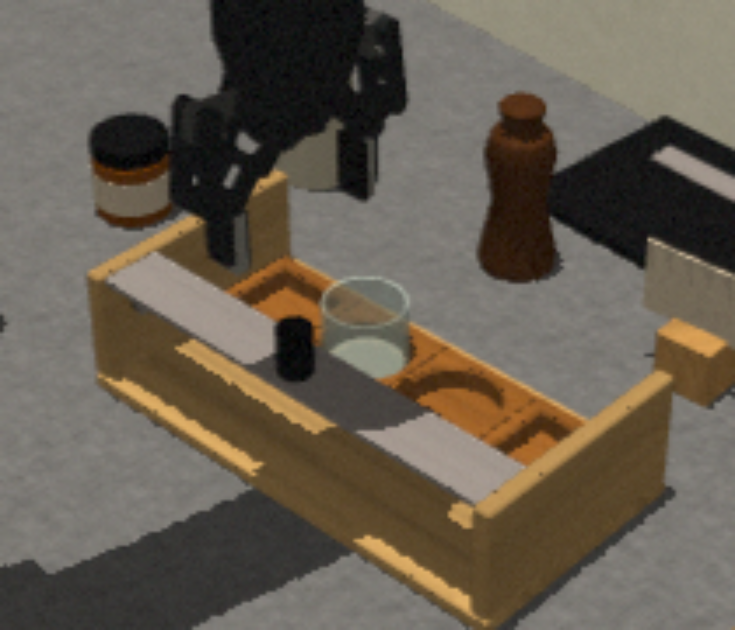

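step_arm(plan=[[31,-12,5,0,0],[31,-12,10,0,0],[28,-12,20,0,0],[0,0,22,0,0],[0,0,0,0,0]], newtons=25)

```text
t: 6.4
position: [0.5863, 0.0487, 0.1756]
tcp_rot: [-180.0, 0.4, 6.0]
force: [0.2, 0.0, -0.3]
opening: 0.0856
```

```bash
python3 -c "
from h import *
snap('wrist','w6.png')
plan(L2W(0,.0355,.106),6.1)
"|sed 's/np.float64//g'
```

```text
t 6.45 at [587.1  48.3 177.2] yaw 6.01 -> [591.   49.1 106. ] rows 2
[[(2.0), (-0.2), (35.6), (-0.0), 0.0], [(2.0), (-0.2), (35.6), (-0.0), 0.0]]
```

View pics/w6.png

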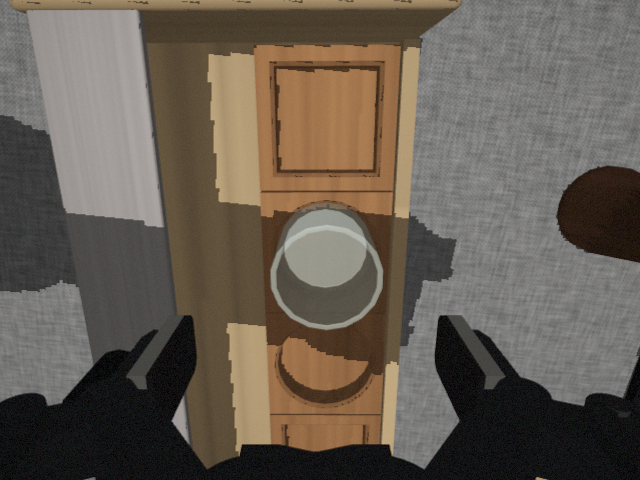

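```bash
python3 -c "
from h import *
c=cam('wrist',np.load('pics/w6.png.npy'))
C,S=np.cos(CAR[2]),np.sin(CAR[2])
def loc(uv,z):
    p=back(c,uv,z); d=p[:2]-CAR[:2]; return (np.array([C*d[0]+S*d[1],-S*d[0]+C*d[1]])*1000).round(1), p.round(4)
print('glass',loc((326.5,277),.065))
for n,uv in dict(TL=(256,45),TR=(401,45),BL=(261,190),BR=(395,193)).items(): print(n,loc(uv,.03))
print('sq',[loc(q,.03)[0] for q in [(270,60),(384,62),(380,176),(273,171)]])
print('r2 line',loc((270,413),.03)[0],loc((382,415),.03)[0])
"
```

```text
glass (array([-0.2, 37.5]), array([0.5906, 0.0511, 0.065 ]))
TL (array([-33.7, 141.6]), array([0.5463, 0.151 , 0.03  ]))
TR (array([ 35. , 141.4]), array([0.6146, 0.1581, 0.03  ]))
BL (array([-34.2,  72.2]), array([0.5531, 0.0819, 0.03  ]))
BR (array([36.1, 70.5]), array([0.6232, 0.0878, 0.03  ]))
sq [array([-27.2, 135.1]), array([ 27.3, 134. ]), array([27.8, 79.5]), array([-27.6,  82.1])]
r2 line [-34.5 -69.2] [ 35.8 -70.4]
```

```bash
sed -i 's/^CAR=.*/CAR=[.5955,.0141,np.radians(5.7)]/' h.py; python3 -c "
from h import *
plan(L2W(0,.036,.106),5.7)
"|sed 's/np.float64//g'
```

```text
t 6.45 at [587.1  48.3 177.2] yaw 6.01 -> [591.9  49.9 106. ] rows 2
[[(2.5), (-0.6), (35.6), (0.2), 0.0], [(2.5), (-0.6), (35.6), (0.2), 0.0]]
```

step_arm(plan=[[3,-1,36,0.3,0],[2,-1,35,0,0],[0,0,0,0,0],[0,0,0,0,0.4],[0,0,0,0,0.5]], newtons=25)

```text
t: 7.08
position: [0.5926, 0.0507, 0.11]
tcp_rot: [-180.0, 0.1, 5.7]
force: [-1.6, -0.4, 5.6]
opening: 0.054
```

step_arm(plan=[[0,0,0,0,1],[0,0,0,0,1],[0,0,0,0,1],[0,0,0,0,1]], newtons=25)

```text
t: 7.58
position: [0.5926, 0.0507, 0.11]
tcp_rot: [-180.0, 0.0, 5.7]
force: [-2.2, -1.1, 5.8]
opening: 0.0539
```

step_arm(plan=[[0,0,-25,0,1],[0,0,-45,0,1],[0,0,-45,0,1],[0,0,0,0,1]])

```text
t: 8.07
position: [0.5956, 0.0507, 0.2284]
tcp_rot: [180.0, -0.7, 5.7]
force: [-0.3, 0.1, -1.4]
opening: 0.0541
```

```bash
python3 -c "
from h import *
print(readout.read_state()['opening'])
plan([.582,-.338,.225],0,clo=1)
"|sed 's/np.float64//g'
```

```text
0.05412174718277298
t 8.07 at [595.6  50.7 228.4] yaw 5.72 -> [ 582. -338.  225.] rows 8
[[(-6.5), (48.2), (0.4), (0.7), 1], [(-5.9), (48.3), (0.4), (0.7), 1], [(-5.3), (48.3), (0.4), (0.7), 1], [(-4.7), (48.4), (0.4), (0.7), 1], [(-4.1), (48.4), (0.4), (0.7), 1]]
[[(-3.5), (48.5), (0.4), (0.7), 1], [(-2.9), (48.5), (0.4), (0.7), 1], [(-2.3), (48.6), (0.4), (0.7), 1]]
```

step_arm(plan=[[-4,30,0,0.7,1],[-6,48,0,0.7,1],[-6,48,0,0.7,1],[-5,48,0,0.7,1],[-5,48,0,0.7,1]])

```text
t: 8.7
position: [0.583, -0.1735, 0.2227]
tcp_rot: [-180.0, 0.0, 2.2]
force: [0.2, -0.6, -1.3]
opening: 0.0538
```

step_arm(plan=[[-4,48,0,0.7,1],[-3,48,0,0.7,1],[-3,48,0,0.7,1],[-2,20,0,0,1],[0,0,0,0,1]])

```text
t: 9.32
position: [0.5744, -0.3377, 0.2225]
tcp_rot: [-180.0, 0.1, -0.0]
force: [0.4, 1.4, -1.7]
opening: 0.054
```

```bash
python3 -c "
from h import *
snap('wrist','w7.png');snap('scene','c7.png');snap('side','s7.png')
plan([.582,-.338,.225],0,clo=1)
a=cv2.imread('pics/w7.png');b=cv2.imread('pics/s7.png')
cv2.imwrite('pics/m7.png',np.hstack([cv2.resize(a,(400,300)),cv2.resize(b[240:480,320:640],(400,300))]))
"|sed 's/np.float64//g'
```

```text
t 9.47 at [ 576.5 -333.3  222.6] yaw 0.34 -> [ 582. -338.  225.] rows 1
[[(5.4), (4.7), (-2.4), (0.3), 1]]
```

View pics/m7.png

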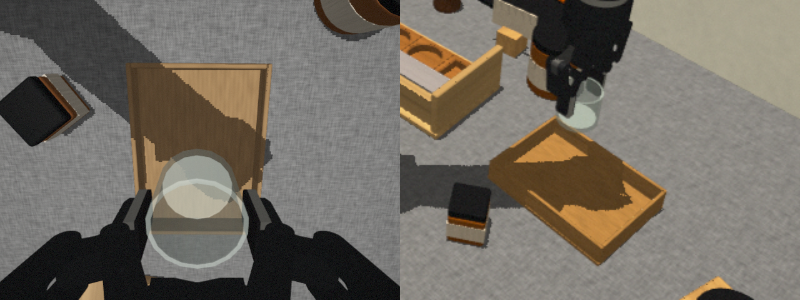

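```bash
python3 -c "
from h import *
c=cam('wrist',np.load('pics/w7.png.npy'))
print(back(c,(203,102),.035),back(c,(436,102),.035))
"; python3 -c "
import cv2;a=cv2.imread('pics/w7.png');cv2.imwrite('pics/w7a.png',cv2.resize(a[80:320,0:460],None,fx=1.7,fy=1.7))"
```

```text
[ 0.50831718 -0.25648432  0.035     ] [ 0.64542442 -0.2567856   0.035     ]
```

View pics/w7a.png

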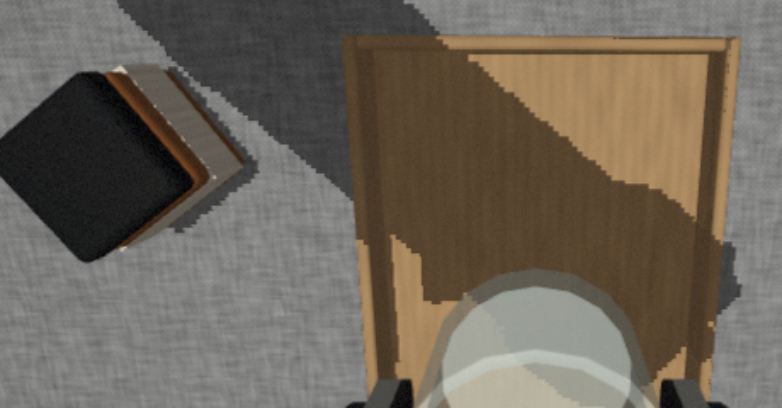

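step_arm(plan=[[0,11,40,0,1],[0,0,40,0,1],[0,0,30,0,1],[0,0,6,0,1],[0,0,0,0,1]])

```text
t: 10.1
position: [0.5765, -0.3463, 0.1075]
tcp_rot: [-180.0, -0.0, 0.2]
force: [-0.2, -0.4, 0.4]
opening: 0.0538
```

```bash
python3 -c "
from h import *
plan([.577,-.345,.1],0,clo=1)"
```

```text
t 10.1 at [ 576.5 -346.3  107.5] yaw 0.24 -> [ 577. -345.  100.] rows 1
[[np.float64(0.5), np.float64(-1.3), np.float64(7.5), np.float64(0.2), 1]]
```

step_arm(plan=[[0,0,4,0,1],[0,0,2,0,1],[0,0,1,0,1],[0,0,0,0,1]])

```text
t: 10.6
position: [0.5756, -0.3476, 0.1002]
tcp_rot: [180.0, -0.0, 0.1]
force: [-0.4, 0.7, 0.1]
opening: 0.0538
```

step_arm(plan=[[0,0,1,0,1],[0,0,0,0,1]])

```text
t: 10.85
position: [0.5756, -0.3476, 0.1001]
tcp_rot: [180.0, -0.0, 0.1]
force: [-2.0, 0.9, 4.3]
opening: 0.0541
```

step_arm(plan=[[0,0,0,0,0.2],[0,0,0,0,0.2],[0,0,-20,0,0.2],[0,0,-50,0,0.1],[0,0,-50,0,0]])

```text
t: 11.48
position: [0.5755, -0.3477, 0.2213]
tcp_rot: [180.0, -0.0, 0.1]
force: [-0.5, -0.2, 1.3]
opening: 0.0851
```

```bash
python3 -c "
from h import *
snap('side','s8.png')
plan([.52,-.40,.24],0)
b=cv2.imread('pics/s8.png')
cv2.imwrite('pics/s8a.png',cv2.resize(b[300:480,320:560],(800,600)))
"|sed 's/np.float64//g'
```

```text
t 11.53 at [ 578.3 -350.   230. ] yaw 0.14 -> [ 520. -400.  240.] rows 2
[[(-29.2), (24.9), (-5.0), (0.1), 0.0], [(-29.2), (24.9), (-5.0), (0.1), 0.0]]
```

View pics/s8a.png

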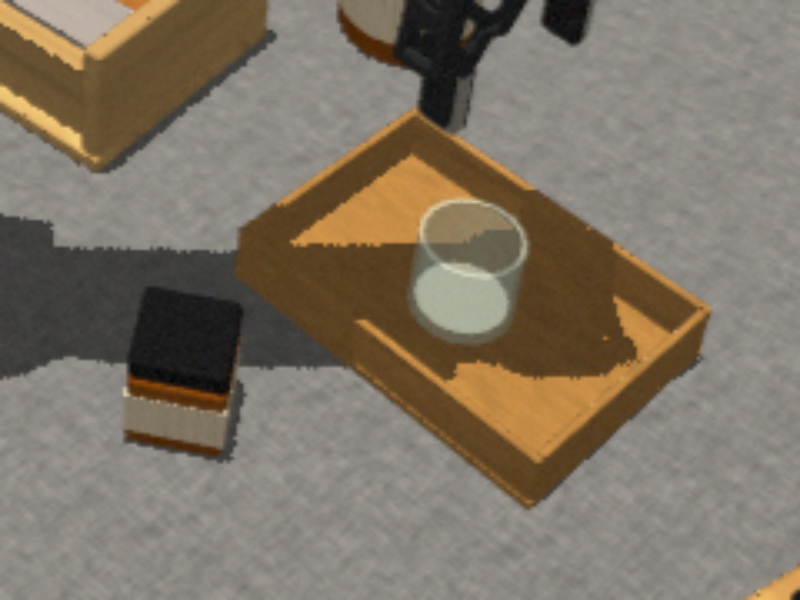

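step_arm(plan=[[-46,3,0,0,0],[-46,4,0,0,0],[-46,4,0,0,0],[0,0,0,0,0],[0,0,0,0,0]])

```text
t: 12.15
position: [0.4385, -0.3589, 0.22]
tcp_rot: [179.9, -0.1, 0.1]
force: [0.1, 0.7, -0.6]
opening: 0.0857
```

```bash
python3 -c "
from h import *
print(readout.read_state()['position'])
snap('wrist','w9.png')"
```

```text
[ 0.43849356 -0.35893439  0.22000967]
```

View pics/w9.png

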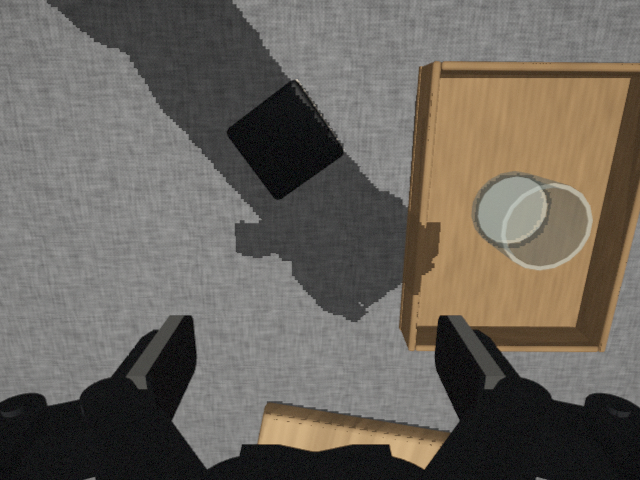

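```bash
cat >> h.py <<'E'
def lid(im,c,seed,z=.06,th=30,square=True):
    g=cv2.GaussianBlur(im.max(axis=2),(3,3),0); m=(g<th).astype(np.uint8)
    m=cv2.morphologyEx(m,cv2.MORPH_CLOSE,np.ones((3,3)))
    m=cv2.morphologyEx(m,cv2.MORPH_OPEN,np.ones((5,5)))
    n,l,st,ce=cv2.connectedComponentsWithStats(m)
    k=l[seed[1],seed[0]]; cs,_=cv2.findContours((l==k).astype(np.uint8),cv2.RETR_EXTERNAL,cv2.CHAIN_APPROX_NONE)
    ct=max(cs,key=cv2.contourArea)[:,0,:].astype(float)
    P=np.array([back(c,q,z)[:2] for q in ct])*1000
    if square:
        r=cv2.minAreaRect(P.astype(np.float32)); print('lab',k,'ctr',np.round(r[0],1),'size',np.round(r[1],1),'ang',round(r[2],1)); return r
    r=cv2.minEnclosingCircle(P.astype(np.float32)); e=cv2.fitEllipse(P.astype(np.float32)); print('lab',k,'circ',np.round(r[0],1),round(r[1],1),'ell',np.round(e[0],1),np.round(e[1],1)); return e
E
python3 -c "
from h import *
im=cv2.imread('pics/w9.png'); c=cam('wrist',np.load('pics/w9.png.npy'))
r=lid(im,c,(280,140))
"
```

```text
lab 1 ctr [ 422.6 -299. ] size [46.3 46.6] ang 35.4
```

```bash
python3 -c "
from h import *
c=cam('wrist',np.load('pics/w7.png.npy'))
print([back(c,q,.06).round(4) for q in [(54,122),(113.5,189),(52,234)]])
c=cam('scene')
print([back(c,(140+u/5,140+v/5),.06).round(4) for u,v in [(509,116)]], proj(c,[.4226,-.299,.06]),proj(c,[.577,-.3516,.035]))
plan([.4226,-.299,.16],35.4)
"|sed 's/np.float64//g'
```

```text
[array([ 0.4335, -0.267 ,  0.06  ]), array([ 0.4602, -0.3035,  0.06  ]), array([ 0.4202, -0.33  ,  0.06  ])]
[array([ 0.431 , -0.2866,  0.06  ])] [[239.97864111 159.70171434]] [[189.98018865 193.48631416]]
t 12.2 at [ 439.1 -358.6  219.7] yaw 0.23 -> [ 422.6 -299.   160. ] rows 4
[[(-4.1), (-14.9), (14.9), (-8.8), 0.0], [(-1.7), (-15.4), (14.9), (-8.8), 0.0], [(0.6), (-15.4), (14.9), (-8.8), 0.0], [(3.0), (-15.2), (14.9), (-8.8), 0.0]]
```

step_arm(plan=[[-4,-15,10,-9,0],[-2,-15,10,-9,0],[1,-15,15,-9,0],[3,-15,15,-8,0],[0,0,0,0,0]])

```text
t: 12.82
position: [0.4221, -0.2983, 0.1681]
tcp_rot: [-179.8, -0.0, 35.2]
force: [-0.0, -0.0, 0.5]
opening: 0.0852
```

```bash
python3 -c "
from h import *
snap('wrist','w10.png')
plan([.4226,-.299,.094],35.4)
"|sed 's/np.float64//g'
```

```text
t 12.88 at [ 422.5 -299.8  168.9] yaw 35.11 -> [ 422.6 -299.    94. ] rows 2
[[(0.3), (-0.3), (37.4), (-0.1), 0.0], [(0.3), (-0.3), (37.4), (-0.1), 0.0]]
```

View pics/w10.png

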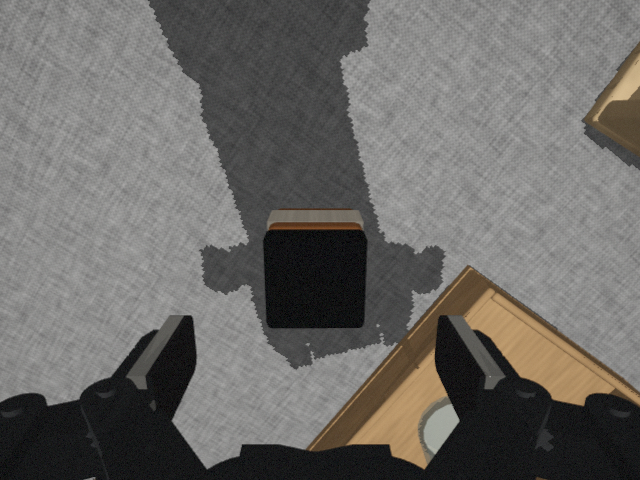

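```bash
python3 -c "
from h import *
im=cv2.imread('pics/w10.png'); c=cam('wrist',np.load('pics/w10.png.npy'))
r=lid(im,c,(315,278))
"
```

```text
lab 1 ctr [ 421.  -297.3] size [46.2 48. ] ang 35.2
```

step_arm(plan=[[0,0,37,0,0],[0,0,36,0,0],[0,0,0,0,0],[0,0,0,0,0.5],[0,0,0,0,1]], newtons=40)

```text
t: 13.5
position: [0.4223, -0.3008, 0.0975]
tcp_rot: [179.8, -0.1, 35.1]
force: [-1.0, -0.2, -0.2]
opening: 0.0517
```

step_arm(plan=[[0,0,0,0,1],[0,0,0,0,1],[0,0,0,0,1]])

```text
t: 13.88
position: [0.4223, -0.3008, 0.0976]
tcp_rot: [179.8, -0.1, 35.1]
force: [0.9, 0.2, 7.0]
opening: 0.0479
```

step_arm(plan=[[0,0,-30,0,1],[0,0,-50,0,1],[0,0,-55,0,1],[0,0,0,0,1]])

```text
t: 14.38
position: [0.4229, -0.3014, 0.2354]
tcp_rot: [179.4, -0.2, 35.1]
force: [-0.2, -0.1, -1.6]
opening: 0.0477
```

```bash
python3 -c "
from h import *
snap('wrist','w11.png')
plan(L2W(0,-.109,.225),5.7,clo=1)
"|sed 's/np.float64//g'
```

```text
t 14.43 at [ 421.7 -300.3  232.9] yaw 35.13 -> [606.3 -94.4 225. ] rows 6
[[(44.9), (-10.4), (1.3), (4.9), 1], [(43.9), (-14.2), (1.3), (4.9), 1], [(42.5), (-17.9), (1.3), (4.9), 1], [(40.8), (-21.4), (1.3), (4.9), 1], [(38.8), (-24.9), (1.3), (4.9), 1]]
[[(36.6), (-28.1), (1.3), (4.9), 1]]
```

View pics/w11.png

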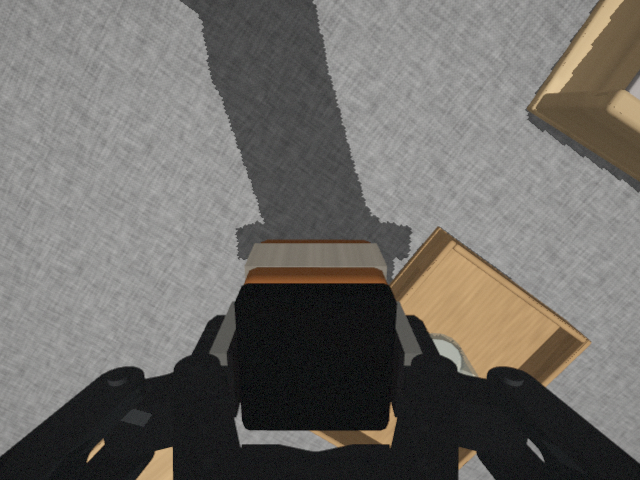

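```bash
cat >> h.py <<'E'
def toolpt(uv,z):
    "pixel -> tool-frame mm on plane tool z (mm)"
    M=CP['wrist']['T_tool_cam']; d=M[:3,:3]@np.linalg.inv(CP['wrist']['K'])@np.array([uv[0],uv[1],1.]); o=M[:3,3]
    return ((o+d*(z/1000-o[2])/d[2])*1000).round(1)
E
python3 -c "
from h import *
for q in [(238,284),(392,284),(389,430),(243,430)]: print(toolpt(q,37.6))"
```

```text
[-21.5 -30.1  37.6]
[ 21.5 -30.1  37.6]
[23.3 19.9 37.6]
[-22.8  19.9  37.6]
```

```bash
python3 -c "
from h import *
print(toolpt((315,284),48),toolpt((315,284),50))
# w10: tcp z .1689, lid z .06 -> tool z 108.9
print(toolpt((315,328),108.9),toolpt((315,230),108.9), toolpt((264,300),108.9),toolpt((366,300),108.9))
a=cv2.imread('pics/w10.png');cv2.imwrite('pics/w10a.png',cv2.resize(a[200:340,245:385],None,fx=4,fy=4))
"
```

```text
[ -0.  -25.6  48. ] [ -0.  -24.7  50. ]
[ -0.3  23.9 108.9] [ -0.2 -25.3 108.9] [-24.3   9.1 108.9] [ 23.9   9.1 108.9]
```

View pics/w10a.png

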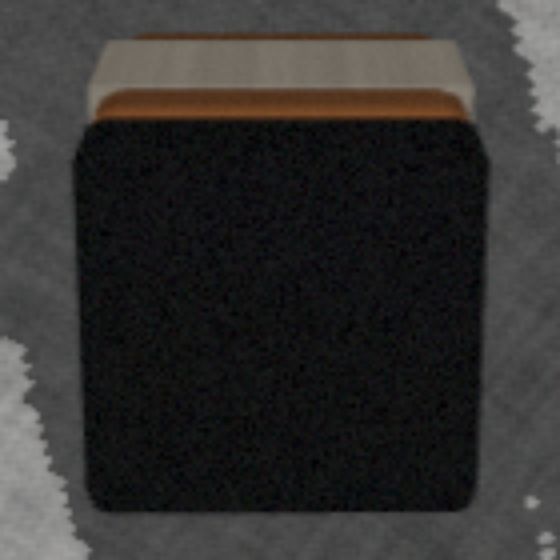

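step_arm(plan=[[45,-10,1,5,1],[44,-14,1,5,1],[43,-18,1,5,1],[41,-21,1,5,1],[39,-25,1,5,1]])

```text
t: 15.05
position: [0.5766, -0.1276, 0.2236]
tcp_rot: [-179.9, 0.3, 10.0]
force: [-0.4, -0.1, -0.9]
opening: 0.0476
```

step_arm(plan=[[35,-27,1,4.4,1],[0,0,0,0,1],[0,0,0,0,1]])

```text
t: 15.42
position: [0.6053, -0.0966, 0.223]
tcp_rot: [180.0, 0.3, 5.7]
force: [-0.5, -1.0, -2.0]
opening: 0.0475
```

```bash
python3 -c "
from h import *
snap('wrist','w12.png')
plan(L2W(0,-.1087,.15),5.7,clo=1)
"|sed 's/np.float64//g'
```

```text
t 15.47 at [605.2 -97.6 223.5] yaw 5.63 -> [606.3 -94.1 150. ] rows 2
[[(0.7), (-1.7), (36.8), (-0.0), 1], [(0.7), (-1.7), (36.8), (-0.0), 1]]
```

View pics/w12.png

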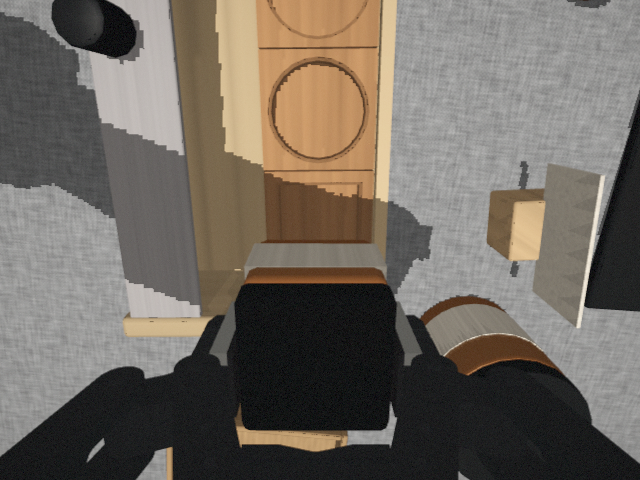

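```bash
python3 -c "
from h import *
c=cam('wrist',np.load('pics/w12.png.npy'))
C,S=np.cos(CAR[2]),np.sin(CAR[2])
def loc(uv,z):
    p=back(c,uv,z); d=p[:2]-CAR[:2]; return (np.array([C*d[0]+S*d[1],-S*d[0]+C*d[1]])*1000).round(1)
for uv in [(262,171),(376,169),(258,47),(377,47)]: print(loc(uv,.03))
print(loc((318.5,109),.03))
"
```

```text
[-35.7 -71.3]
[ 36.2 -70. ]
[-35.2   0.3]
[33.7  0.2]
[ -0.1 -34. ]
```

step_arm(plan=[[1,-2,36,0,1],[0,-1,36,0,1],[0,0,8,0,1],[0,0,0,0,1],[0,0,0,0,1]])

```text
t: 16.1
position: [0.6082, -0.0941, 0.1465]
tcp_rot: [179.9, -0.2, 5.7]
force: [-0.2, 0.2, -1.2]
opening: 0.0477
```

```bash
python3 -c "
from h import *
print(readout.read_state()['force'])
plan(L2W(0,-.1087,.131),5.7,clo=1)
"|sed 's/np.float64//g'
```

```text
[-0.20892354  0.18063663 -1.24331957]
t 16.1 at [608.2 -94.1 146.5] yaw 5.68 -> [606.3 -94.1 131. ] rows 1
[[(-1.9), (-0.2), (15.5), (-0.0), 1]]
```

```bash
cat >> h.py <<'E'
def avgstate(n=6):
    R=[]
    for i in range(n):
        imaging.snapshot('side'); R.append(readout.read_state())
    s=R[-1]
    P=np.array([r['position'] for r in R]); F=np.array([r['force'] for r in R]); Y=np.array([r['tcp_rot'][2] for r in R])
    print('avg pos',(P.mean(0)*1000).round(1),'sd',(P.std(0)*1000).round(1),'F',F.mean(0).round(1),'sdF',F.std(0).round(1),'yaw',Y.mean().round(2),'op',round(s['opening'],4))
    return P.mean(0)*1000,F.mean(0),Y.mean()
E
python3 -c "
from h import *
p,F,y=avgstate(); print(L2W(0,-.1087,.131)*1000)"
```

```text
avg pos [607.9 -93.5 146.1] sd [0.2 0.2 0.4] F [ 0.  -0.1 -1.6] sdF [0.7 0.7 0.4] yaw 5.73 op 0.0475
[606.2960568  -94.06254045 131.        ]
```

step_arm(plan=[[-1.5,0.5,10,0,1],[0,0,5,0,1],[0,0,3,0,1],[0,0,0,0,1]])

```text
t: 16.9
position: [0.6058, -0.0939, 0.1264]
tcp_rot: [-180.0, 0.0, 5.7]
force: [-0.7, 0.6, -1.5]
opening: 0.0473
```

```bash
python3 -c "
from h import *
avgstate()"
```

```text
avg pos [606.1 -93.9 127. ] sd [0.1 0.  0.1] F [ 0.  -0.1 -1.5] sdF [0.3 0.5 0.4] yaw 5.73 op 0.0476
```

Bottom at about 29 mm with no contact yet, so it is entering the pocket.

step_arm(plan=[[0,0,3,0,1],[0,0,3,0,1],[0,0,3,0,1],[0,0,0,0,1]])

```text
t: 17.7
position: [0.6057, -0.0938, 0.1175]
tcp_rot: [-180.0, 0.1, 5.7]
force: [0.2, 1.7, -1.2]
opening: 0.0474
```

```bash
python3 -c "
from h import *
avgstate()"
```

```text
avg pos [606.  -93.9 117.9] sd [0.1 0.  0.1] F [-0.  -0.2 -1.5] sdF [0.8 0.2 0.8] yaw 5.73 op 0.0476
```

step_arm(plan=[[0,0,3,0,1],[0,0,2,0,1],[0,0,1,0,1],[0,0,0,0,1]])

```text
t: 18.5
position: [0.6058, -0.0938, 0.1127]
tcp_rot: [-180.0, 0.0, 5.7]
force: [-2.6, 1.1, 4.8]
opening: 0.0471
```

```bash
python3 -c "
from h import *
avgstate(4)"
```

```text
avg pos [605.8 -93.8 112.7] sd [0. 0. 0.] F [-2.1  0.4  5.2] sdF [0.7 0.3 0.5] yaw 5.73 op 0.0473
```

step_arm(plan=[[0,0,0,0,0.2],[0,0,0,0,0.2],[0,0,-20,0,0.2],[0,0,-45,0,0],[0,0,-55,0,0]])

```text
t: 19.32
position: [0.6054, -0.0937, 0.2319]
tcp_rot: [-180.0, 0.2, 5.7]
force: [1.6, 0.4, 0.1]
opening: 0.0855
```

```bash
python3 -c "
from h import *
snap('side','s13.png')
b=cv2.imread('pics/s13.png')
cv2.imwrite('pics/s13a.png',cv2.resize(b[150:350,170:420],(800,600)))
plan([.44,.19,.25],5.7)
"|sed 's/np.float64//g'
```

```text
t 19.38 at [609.3 -95.  240.9] yaw 5.72 -> [440. 190. 250.] rows 7
[[(-20.0), (-42.9), (-1.3), (0.0), 0.0], [(-20.0), (-42.9), (-1.3), (0.0), 0.0], [(-20.0), (-42.9), (-1.3), (0.0), 0.0], [(-20.0), (-42.9), (-1.3), (0.0), 0.0], [(-20.0), (-42.9), (-1.3), (0.0), 0.0]]
[[(-20.0), (-42.9), (-1.3), (0.0), 0.0], [(-20.0), (-42.9), (-1.3), (0.0), 0.0]]
```

View pics/s13a.png

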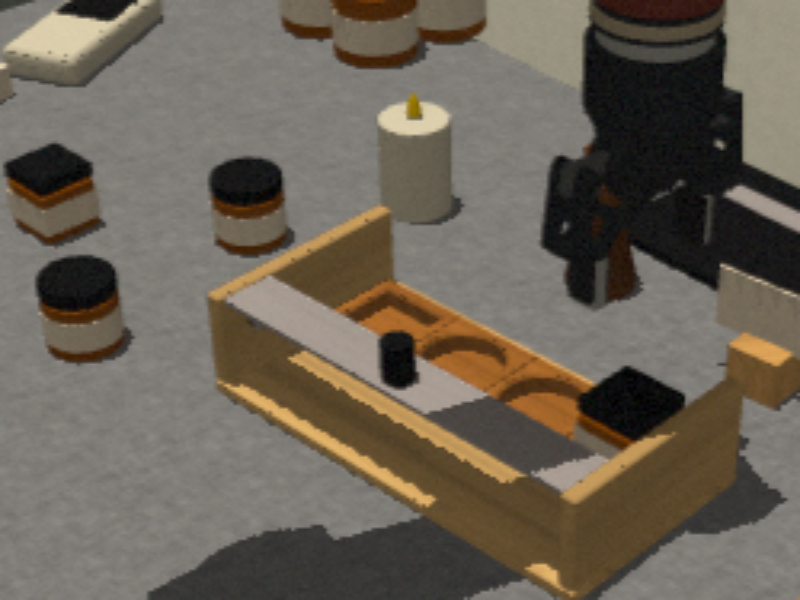

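step_arm(plan=[[-18,-50,-8,0,0],[-18,-50,-8,0,0],[-18,-50,-8,0,0],[-18,-50,-8,0,0],[-18,-50,-8,0,0]])

```text
t: 20.0
position: [0.4907, 0.1474, 0.272]
tcp_rot: [-180.0, -0.0, 5.7]
force: [0.4, 0.8, 0.4]
opening: 0.0854
```

step_arm(plan=[[-6,-50,-8,0,0],[-4,-40,-8,0,0],[0,0,0,0,0],[0,0,0,0,0]])

```text
t: 20.5
position: [0.4726, 0.2335, 0.2876]
tcp_rot: [179.9, 0.0, 5.7]
force: [-0.1, -0.6, 0.1]
opening: 0.0856
```

```bash
python3 -c "
from h import *
p,F,y=avgstate(4)
snap('wrist','w14.png')"
```

```text
avg pos [472.9 232.7 287.7] sd [0.  0.1 0. ] F [-0.1 -0.3 -0.2] sdF [0.9 0.3 0.4] yaw 5.57 op 0.0856
```

View pics/w14.png

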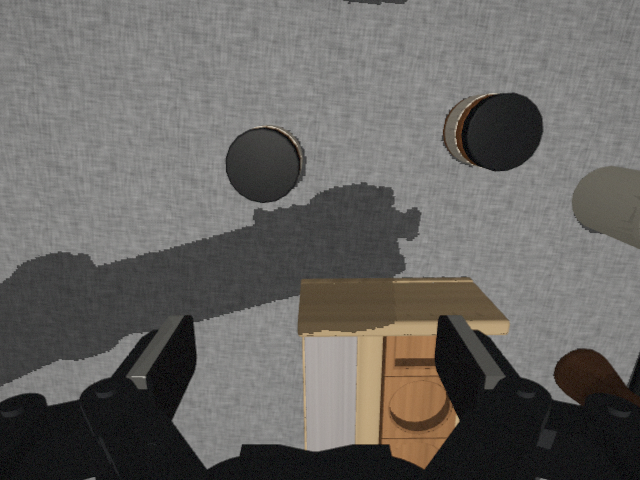

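```bash
python3 -c "
from h import *
im=cv2.imread('pics/w14.png'); c=cam('wrist',np.load('pics/w14.png.npy'))
for th in (60,75): 
  lid(im,c,(264,164),th=th,square=False); lid(im,c,(503,132),th=th,square=False)
print('candle top',back(c,(622,200),.108))
"
```

```text
lab 2 circ [431.9 267.7] 26.6 ell [431.1 261.6] [38.  55.8]
lab 1 circ [595.6 306.6] 27.9 ell [595.5 306.4] [51.7 55.6]
lab 4 circ [433.2 267.6] 27.9 ell [432.5 267.8] [51.9 54.3]
lab 3 circ [594.2 306.6] 29.5 ell [594.9 306.3] [52.  57.9]
candle top [0.65723278 0.2746593  0.108     ]
```

```bash
python3 -c "
from h import *
plan([.4325,.2677,.165],5.7)
"|sed 's/np.float64//g'
```

```text
t 20.75 at [472.9 233.1 287.8] yaw 5.59 -> [432.5 267.7 165. ] rows 3
[[(-12.3), (-12.8), (40.9), (-0.0), 0.0], [(-12.3), (-12.8), (40.9), (-0.0), 0.0], [(-12.3), (-12.8), (40.9), (-0.0), 0.0]]
```

step_arm(plan=[[-12,-13,40,0,0],[-12,-13,40,0,0],[-13,-13,40,0,0],[0,0,0,0,0],[0,0,0,0,0]])

```text
t: 21.38
position: [0.4335, 0.2689, 0.1691]
tcp_rot: [-180.0, -0.2, 5.6]
force: [0.8, -0.8, 0.3]
opening: 0.0855
```

```bash
python3 -c "
from h import *
p,F,y=avgstate(3)
im,c=snap('wrist','w15.png')
lid(im,c,(315,278),th=60,square=False);lid(im,c,(315,278),th=75,square=False)
plan([.4325,.2677,.095],5.7)"|sed 's/np.float64//g'
```

```text
avg pos [433.7 269.1 169.6] sd [0.1 0.1 0. ] F [ 0.1 -0.2  0.1] sdF [0.6 0.3 0.4] yaw 5.62 op 0.0854
lab 3 circ [431.1 269.4] 28.1 ell [431.1 269.2] [52.5 55.7]
lab 6 circ [447.1 163.7] 177.3 ell [431.1 213.2] [152.1 338. ]
t 21.57 at [433.2 269.2 169.4] yaw 5.65 -> [432.5 267.7  95. ] rows 2
[[(-0.4), (0.7), (37.2), (-0.0), 0.0], [(-0.4), (0.7), (37.2), (-0.0), 0.0]]
```

View pics/w15.png

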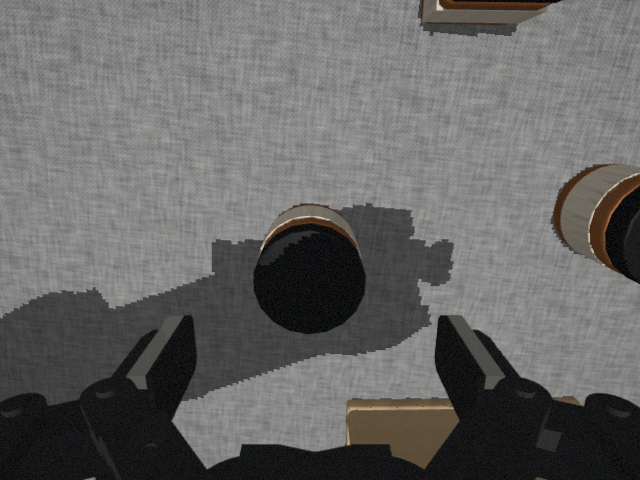

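step_arm(plan=[[-2,0,37,0,0],[0,0,36,0,0],[0,0,0,0,0],[0,0,0,0,0.5],[0,0,0,0,1]], newtons=40)

```text
t: 22.2
position: [0.4308, 0.2698, 0.0967]
tcp_rot: [-179.9, -0.2, 5.7]
force: [-2.3, -1.1, 5.9]
opening: 0.0527
```

step_arm(plan=[[0,0,0,0,1],[0,0,0,0,1],[0,0,0,0,1]])

```text
t: 22.58
position: [0.4308, 0.2698, 0.0968]
tcp_rot: [-179.9, -0.2, 5.7]
force: [0.4, -0.8, 6.8]
opening: 0.0527
```

```bash
python3 -c "
from h import *
p,F,y=avgstate(4)"
```

```text
avg pos [430.8 269.8  96.8] sd [0. 0. 0.] F [ 0.  -0.4  6.3] sdF [0.4 0.2 0.3] yaw 5.72 op 0.053
```

step_arm(plan=[[0,0,-30,0,1],[0,0,-50,0,1],[0,0,-60,0,1],[0,0,0,0,1]])

```text
t: 23.28
position: [0.432, 0.2704, 0.2398]
tcp_rot: [-179.7, -0.6, 5.7]
force: [-0.6, -0.6, -2.9]
opening: 0.0532
```

```bash
python3 -c "
from h import *
snap('wrist','w16.png')
plan(L2W(0,-.0360,.235),5.7,clo=1)
"|sed 's/np.float64//g'
```

```text
t 23.32 at [430.3 269.8 237.2] yaw 5.75 -> [599.1 -21.7 235. ] rows 7
[[(19.8), (43.8), (0.3), (0.0), 1], [(19.8), (43.8), (0.3), (0.0), 1], [(19.8), (43.8), (0.3), (0.0), 1], [(19.8), (43.8), (0.3), (0.0), 1], [(19.8), (43.8), (0.3), (0.0), 1]]
[[(19.8), (43.8), (0.3), (0.0), 1], [(19.8), (43.8), (0.3), (0.0), 1]]
```

View pics/w16.png

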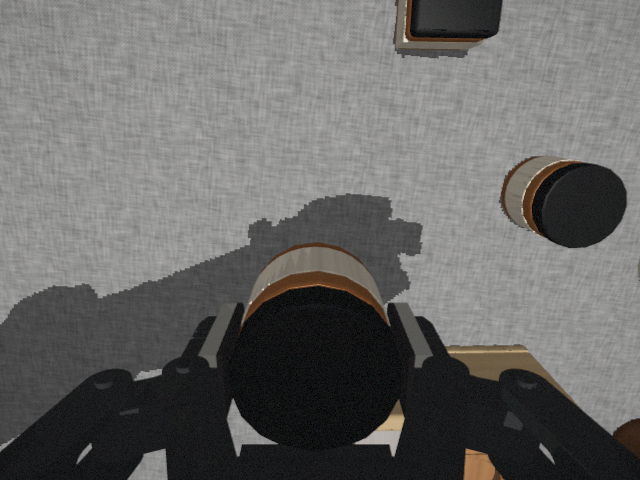

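step_arm(plan=[[20,44,0,0,1],[20,44,0,0,1],[20,44,0,0,1],[20,44,0,0,1],[20,44,0,0,1]])

```text
t: 23.95
position: [0.5506, 0.0592, 0.2328]
tcp_rot: [-180.0, 0.3, 5.7]
force: [0.7, 1.2, -1.2]
opening: 0.0529
```

step_arm(plan=[[20,44,0,0,1],[19,42,0,0,1],[0,0,0,0,1],[0,0,45,0,1],[0,0,40,0,1]])

```text
t: 24.58
position: [0.5971, -0.0199, 0.1472]
tcp_rot: [-179.9, 0.2, 5.8]
force: [0.4, 0.4, -1.7]
opening: 0.0527
```

step_arm(plan=[[0,0,0,0,1],[0,0,0,0,1]])

```text
t: 24.82
position: [0.5989, -0.0209, 0.1504]
tcp_rot: [-180.0, -0.0, 5.8]
force: [0.3, -0.2, -1.6]
opening: 0.0531
```

```bash
python3 -c "
from h import *
p,F,y=avgstate(4);print(L2W(0,-.0358,.13))"
```

```text
avg pos [599.5 -21.1 151.5] sd [0.1 0.1 0.2] F [ 0.2  0.3 -2.2] sdF [0.1 0.4 0.7] yaw 5.75 op 0.0527
[ 0.59905565 -0.02152299  0.13      ]
```

Within 0.5 mm, so I'll lower it (seated TCP should be about 111.8 mm).

step_arm(plan=[[-0.5,0.5,15,0,1],[0,0,6,0,1],[0,0,4,0,1],[0,0,3,0,1],[0,0,0,0,1]])

```text
t: 25.65
position: [0.5978, -0.0206, 0.1252]
tcp_rot: [-179.8, 0.0, 5.7]
force: [-5.7, 3.9, 20.7]
opening: 0.053
```

```bash
python3 -c "
from h import *
p,F,y=avgstate(3)"
```

```text
avg pos [597.7 -20.6 125.2] sd [0. 0. 0.] F [-6.5  3.3 20.3] sdF [0.3 0.1 0.5] yaw 5.75 op 0.0533
```

step_arm(plan=[[0,0,-4,0,1],[-2.5,-1.5,0,0,1],[0,0,0,0,1],[0,0,3,0,1],[0,0,3,0,1]])

```text
t: 26.42
position: [0.5966, -0.0197, 0.1242]
tcp_rot: [-179.8, -0.1, 5.7]
force: [-7.9, 4.7, 36.1]
opening: 0.0531
```

```bash
python3 -c "
from h import *
p,F,y=avgstate(3)"
```

```text
avg pos [596.7 -19.4 124. ] sd [0. 0. 0.] F [-4.2  3.6 25.2] sdF [0.4 0.8 0. ] yaw 5.73 op 0.0532
```

step_arm(plan=[[0,0,-4,0,1],[-2,-1.5,0,0,1],[0,0,0,0,1]])

```text
t: 26.95
position: [0.5961, -0.0196, 0.1249]
tcp_rot: [179.9, -0.4, 5.7]
force: [5.2, 0.6, 4.6]
opening: 0.0529
```

```bash
python3 -c "
from h import *
p,F,y=avgstate(3)
snap('wrist','w17.png');snap('scene','c17.png')
a=cv2.imread('pics/c17.png');cv2.imwrite('pics/c17a.png',cv2.resize(a[190:310,220:400],None,fx=4.4,fy=4.4,interpolation=cv2.INTER_CUBIC))
"
```

```text
avg pos [596.1 -19.6 124.8] sd [0. 0. 0.] F [ 4.9 -0.4  4.6] sdF [0.2 0.4 0.1] yaw 5.74 op 0.053
```

View pics/w17.png

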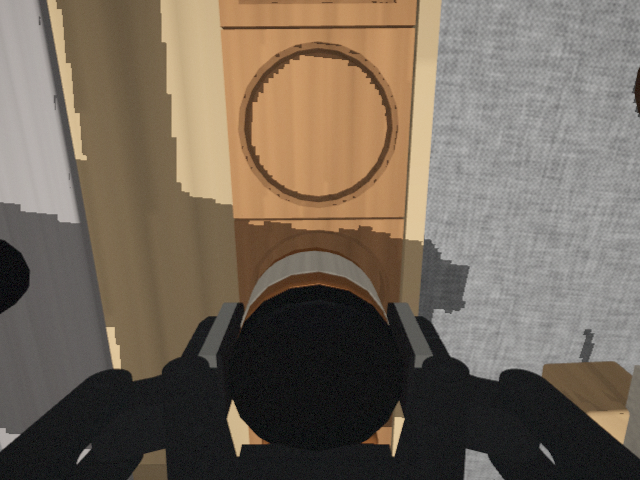

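View pics/c17a.png

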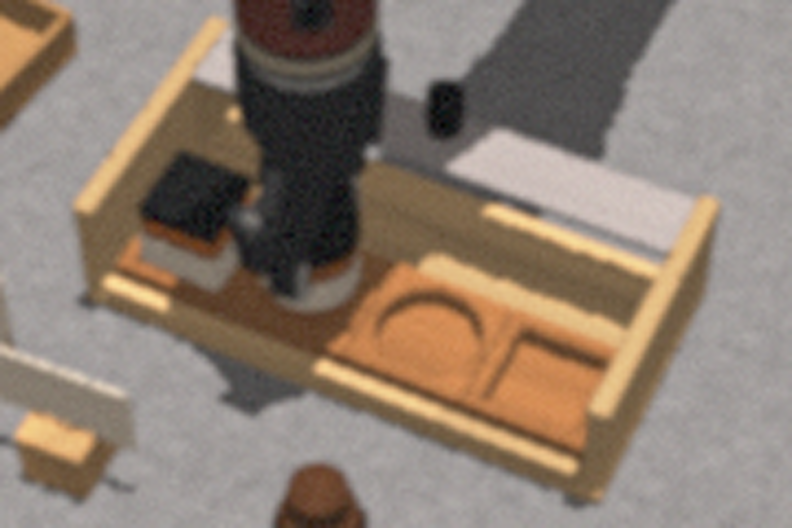

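```bash
python3 -c "
from h import *
# contour of outer chamfer circle: 4 extreme points
z=94.8
for q in [(318,43),(318,207),(239,125),(398,125),(222,27),(415,27),(235,218),(404,218)]: print(q,toolpt(q,z))
"
python3 -c "
import cv2;a=cv2.imread('pics/w17.png');cv2.imwrite('pics/w17a.png',cv2.resize(a[0:300,200:460],None,fx=2,fy=2,interpolation=cv2.INTER_CUBIC))"
```

```text
(318, 43) [  1.3 -99.6  94.8]
(318, 207) [  1.3 -39.1  94.8]
(239, 125) [-28.9 -71.2  94.8]
(398, 125) [ 31.8 -71.1  94.8]
(222, 27) [ -33.  -104.9   94.8]
(415, 27) [  35.9 -104.8   94.8]
(235, 218) [-32.6 -34.6  94.8]
(404, 218) [ 36.4 -34.5  94.8]
```

View pics/w17a.png

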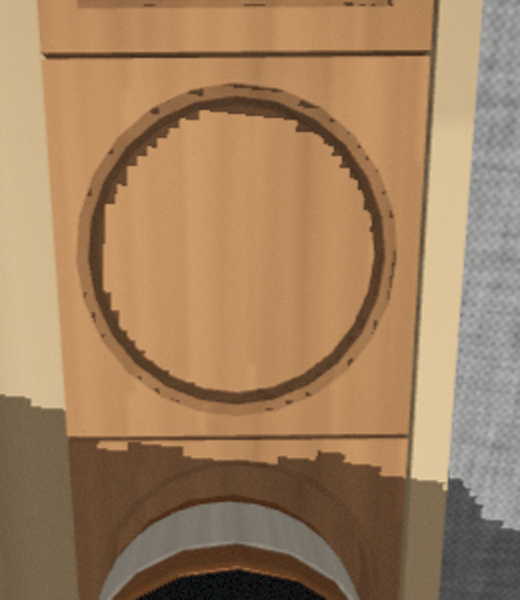

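step_arm(plan=[[0,0,-5,0,1],[1.5,1,0,0,1],[0,0,0,0,1]])

```text
t: 27.58
position: [0.5936, -0.0202, 0.1277]
tcp_rot: [-180.0, 0.2, 5.7]
force: [0.7, -0.1, -2.3]
opening: 0.0534
```

```bash
python3 -c "
from h import *
p,F,y=avgstate(4)"
```

```text
avg pos [594.2 -20.1 128.2] sd [0.2 0.  0.2] F [ 0.1 -0.2 -1.9] sdF [0.2 0.7 0.3] yaw 5.72 op 0.053
```

step_arm(plan=[[2.8,0.5,0,0,1],[0,0,2,0,1],[0,0,2,0,1],[0,0,2,0,1],[0,0,0,0,1]])

```text
t: 28.4
position: [0.5979, -0.0202, 0.1245]
tcp_rot: [-180.0, -0.0, 5.7]
force: [-2.6, 1.3, 8.0]
opening: 0.0528
```

```bash
python3 -c "
from h import *
p,F,y=avgstate(4)"
```

```text
avg pos [597.9 -20.2 124.5] sd [0. 0. 0.] F [-2.8  1.   8.1] sdF [0.4 0.1 0.4] yaw 5.73 op 0.0533
```

step_arm(plan=[[-1,0,0,0,1],[0,0,0,0,1]])

```text
t: 28.85
position: [0.5977, -0.0202, 0.1246]
tcp_rot: [-180.0, -0.1, 5.7]
force: [-0.6, 1.4, 5.4]
opening: 0.0531
```

step_arm(plan=[[0,-1,0,0,1],[0,0,0,0,1]])

```text
t: 29.1
position: [0.5977, -0.02, 0.1246]
tcp_rot: [179.9, -0.2, 5.7]
force: [-0.9, -0.6, 6.0]
opening: 0.0533
```

step_arm(plan=[[0,-1,0,0,1],[0,0,0,0,1]])

```text
t: 29.35
position: [0.5976, -0.0198, 0.1245]
tcp_rot: [179.9, -0.2, 5.7]
force: [-0.2, -1.4, 5.0]
opening: 0.0533
```

step_arm(plan=[[0,0,-5,0,1],[0,0,-5,0,1],[0,0,0,0,1],[0,0,0,0,1]])

```text
t: 29.85
position: [0.5965, -0.0183, 0.1327]
tcp_rot: [-180.0, 0.0, 5.7]
force: [0.5, 0.4, -2.2]
opening: 0.0532
```

```bash
python3 -c "
from h import *
p,F,y=avgstate(4)
snap('wrist','w18.png')
a=cv2.imread('pics/w16.png')[230:470,215:420];b=cv2.imread('pics/w18.png')[230:470,215:420]
cv2.imwrite('pics/w18a.png',cv2.resize(cv2.convertScaleAbs(np.hstack([a,b]),alpha=1.6,beta=10),None,fx=1.95,fy=2.4,interpolation=cv2.INTER_CUBIC))
"
```

```text
avg pos [596.5 -18.3 132.6] sd [0. 0. 0.] F [ 0.   0.  -2.3] sdF [0.4 0.5 0.1] yaw 5.74 op 0.053
```

View pics/w18a.png

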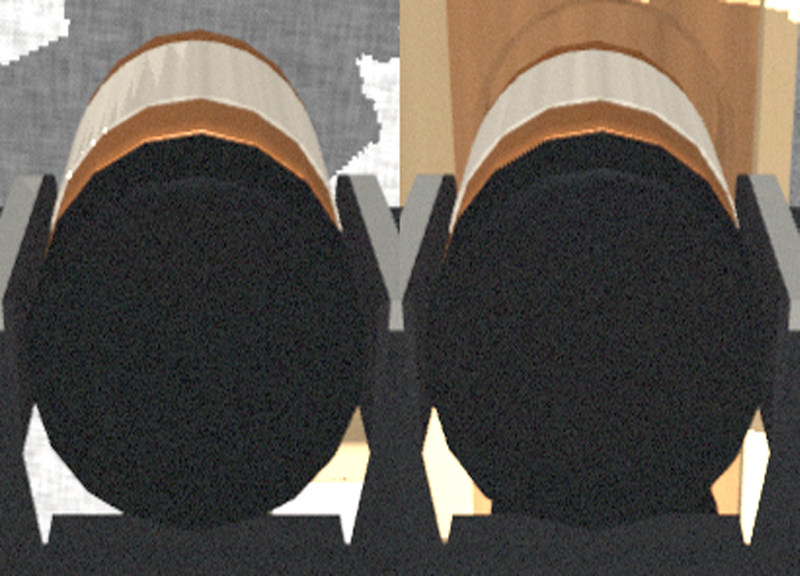

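```bash
python3 -c "
from h import *
print('top16',toolpt((316,302.5),36.8),'top18',toolpt((316,300),36.8),'bot16',toolpt((316,243),96.8),'bot18',toolpt((316,248),96.8))
import cv2
c=cam('wrist',np.load('pics/w18.png.npy'))
"
```

```text
top16 [  0.5 -24.9  36.8] top18 [  0.5 -25.6  36.8] bot16 [  0.5 -23.1  96.8] bot18 [  0.5 -20.9  96.8]
```

View pics/w18.png

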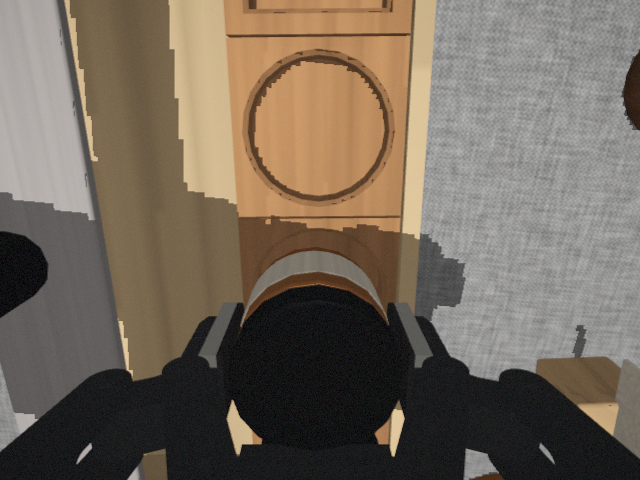

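```bash
python3 -c "
from h import *
z=102.6
for q in [(318,49),(318,205),(243,128),(394,128),(228,35),(411,35),(240,217),(401,216)]: print(q,toolpt(q,z))
"
```

```text
(318, 49) [  1.3 -98.7 102.6]
(318, 205) [  1.3 -38.2 102.6]
(243, 128) [-28.7 -69.7 102.6]
(394, 128) [ 31.8 -69.7 102.6]
(228, 35) [ -32.6 -103.5  102.6]
(411, 35) [  36.3 -103.4  102.6]
(240, 217) [-32.  -33.  102.6]
(401, 216) [ 36.8 -33.3 102.6]
```

step_arm(plan=[[0.7,-2.1,0,0,1],[0,0,3,0,1],[0,0,3,0,1],[0,0,2,0,1],[0,0,0,0,1]])

```text
t: 30.72
position: [0.597, -0.0163, 0.1246]
tcp_rot: [180.0, 0.0, 5.7]
force: [-0.6, 0.3, -2.4]
opening: 0.0531
```

```bash
python3 -c "
from h import *
p,F,y=avgstate(4)"
```

```text
avg pos [597.2 -16.3 124.9] sd [0.  0.  0.1] F [-0.2 -0.1 -2. ] sdF [0.3 0.8 0.6] yaw 5.73 op 0.053
```

No contact now at 124.9, where it stuck before. Continuing down.

step_arm(plan=[[0,0,2,0,1],[0,0,2,0,1],[0,0,2,0,1],[0,0,0,0,1]])

```text
t: 31.42
position: [0.597, -0.0162, 0.1186]
tcp_rot: [-180.0, 0.0, 5.7]
force: [-0.6, 0.4, -2.0]
opening: 0.0533
```

```bash
python3 -c "
from h import *
p,F,y=avgstate(4)"
```

```text
avg pos [597.2 -16.3 118.9] sd [0.1 0.  0.1] F [ 0.3 -0.  -2. ] sdF [0.3 0.4 0.1] yaw 5.73 op 0.0531
```

step_arm(plan=[[0,0,3,0,1],[0,0,2,0,1],[0,0,1,0,1],[0,0,0,0,1]])

```text
t: 32.12
position: [0.5971, -0.0163, 0.1128]
tcp_rot: [180.0, 0.0, 5.7]
force: [0.4, -1.1, -2.4]
opening: 0.0532
```

```bash
python3 -c "
from h import *
p,F,y=avgstate(4)"
```

```text
avg pos [597.2 -16.3 112.9] sd [0. 0. 0.] F [-0.1  0.4 -1.9] sdF [0.4 0.8 0.4] yaw 5.73 op 0.0536
```

step_arm(plan=[[0,0,1,0,1],[0,0,1,0,1],[0,0,1,0,1],[0,0,0,0,1],[0,0,0,0,1]])

```text
t: 32.95
position: [0.5973, -0.0168, 0.112]
tcp_rot: [-180.0, -0.1, 5.7]
force: [-3.0, -0.8, 9.9]
opening: 0.0531
```

step_arm(plan=[[0,0,-1,0,0.2],[0,0,0,0,0.2],[0,0,-20,0,0.2],[0,0,-50,0,0],[0,0,-50,0,0]])

```text
t: 33.58
position: [0.597, -0.0161, 0.2315]
tcp_rot: [180.0, 0.1, 5.7]
force: [0.6, 0.2, -0.4]
opening: 0.0855
```

step_arm(plan=[[0,40,0,0,0],[0,40,-10,0,0],[0,0,0,0,0],[0,0,0,0,0]])

```text
t: 34.08
position: [0.605, -0.0949, 0.2404]
tcp_rot: [-179.9, 0.0, 5.8]
force: [0.8, -0.1, -0.1]
opening: 0.0855
```

```bash
python3 -c "
from h import *
p,F,y=avgstate(3)
snap('wrist','w19.png');snap('scene','c19.png')
a=cv2.imread('pics/c19.png');cv2.imwrite('pics/c19a.png',cv2.resize(a[150:350,200:500],None,fx=2.6,fy=2.6,interpolation=cv2.INTER_CUBIC))
"
```

```text
avg pos [605.1 -93.9 240.2] sd [0.  0.1 0. ] F [ 0.2  1.  -0.2] sdF [0.5 0.4 0.2] yaw 5.87 op 0.085
```

View pics/w19.png

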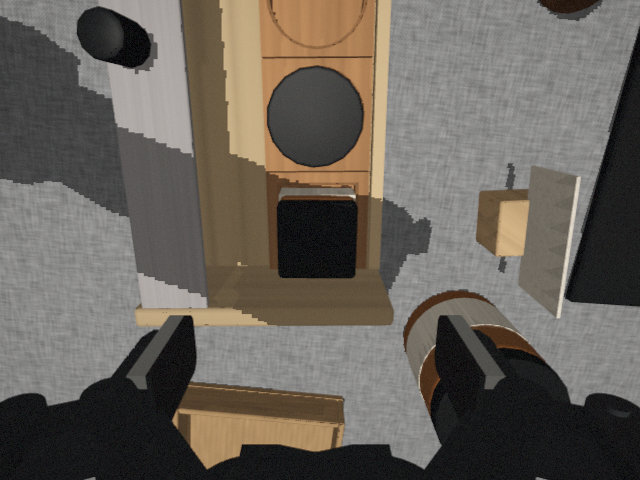

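View pics/c19a.png

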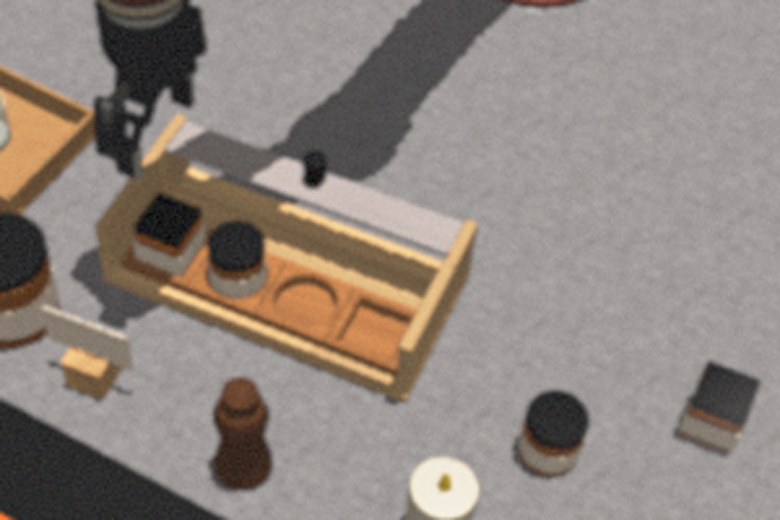

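```bash
cat >> h.py <<'E'
def loc(p):
    C,S=np.cos(CAR[2]),np.sin(CAR[2]); d=np.array(p[:2])-np.array(CAR[:2])*1000; return np.round([C*d[0]+S*d[1],-S*d[0]+C*d[1]],1)
E
python3 -c "
from h import *
im=cv2.imread('pics/w19.png'); c=cam('wrist',np.load('pics/w19.png.npy'))
e=lid(im,c,(315,116),z=.075,th=75,square=False);print(loc(e[0]))
e=lid(im,c,(315,240),z=.075,th=30);print(loc(e[0]))
plan([.58,.225,.285],5.7)
"|sed 's/np.float64//g'
```

```text
lab 5 circ [597.5 -21.5] 26.3 ell [599.1 -24.1] [44.1 54.7]
[ -0.2 -38.3]
lab 5 ctr [605.5 -90.7] size [46.2 47.3] ang 5.8
[  -0.5 -105.3]
t 34.33 at [605.2 -94.4 240.5] yaw 5.86 -> [580. 225. 285.] rows 6
[[(1.3), (-53.4), (-7.4), (0.0), 0.0], [(1.2), (-53.4), (-7.4), (0.0), 0.0], [(1.2), (-53.4), (-7.4), (0.0), 0.0], [(1.2), (-53.4), (-7.4), (0.0), 0.0], [(1.2), (-53.4), (-7.4), (0.0), 0.0]]
[[(1.1), (-53.4), (-7.4), (0.0), 0.0]]
```

step_arm(plan=[[-1,-54,-7,0,0],[-1,-54,-7,0,0],[-1,-54,-7,0,0],[-1,-54,-7,0,0],[-1,-54,-7,0,0]])

```text
t: 34.95
position: [0.5726, 0.1747, 0.2761]
tcp_rot: [-180.0, -0.0, 5.8]
force: [1.4, -0.1, -0.6]
opening: 0.0853
```

step_arm(plan=[[26,-52,0,0,0],[0,0,0,0,0],[0,0,0,0,0],[0,0,0,0,0]])

```text
t: 35.45
position: [0.5939, 0.2245, 0.276]
tcp_rot: [179.9, 0.0, 5.6]
force: [-0.8, -1.0, -0.0]
opening: 0.0852
```

```bash
python3 -c "
from h import *
p,F,y=avgstate(3)
snap('wrist','w20.png')
"
```

```text
avg pos [594.  224.8 276.1] sd [0.  0.2 0. ] F [ 0.3 -0.1  0.1] sdF [0.3 0.4 0.5] yaw 5.58 op 0.0848
```

View pics/w20.png

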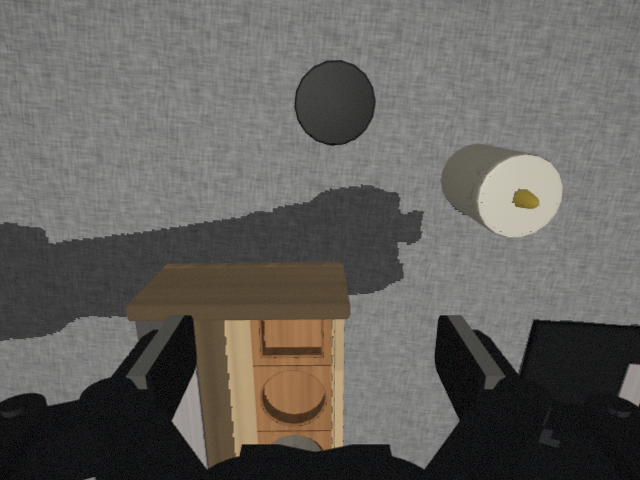

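```bash
python3 -c "
from h import *
c=cam('wrist',np.load('pics/w20.png.npy'))
b=[back(c,q,.06)*1000 for q in [(335,60),(335,145),(295,102.5),(375.5,102.5)]]
ctr=np.array([(b[2][0]+b[3][0])/2,(b[0][1]+b[1][1])/2]); print(np.round(b,1),ctr.round(1))
print('candle',back(c,(519,195),.108))
plan([ctr[0]/1000,ctr[1]/1000,.17],5.7)
"|sed 's/np.float64//g'
```

```text
[[596.2 332.7  60. ]
 [602.1 280.2  60. ]
 [573.  304.7  60. ]
 [625.4 309.7  60. ]] [599.2 306.4]
candle [0.70905947 0.26581658 0.108     ]
t 35.65 at [594.  225.4 276.1] yaw 5.63 -> [599.2 306.4 170. ] rows 3
[[(4.4), (-26.7), (35.4), (-0.0), 0.0], [(4.4), (-26.7), (35.4), (-0.0), 0.0], [(4.4), (-26.7), (35.4), (-0.0), 0.0]]
```

step_arm(plan=[[4,-27,35,0,0],[4,-27,35,0,0],[5,-27,35,0,0],[0,0,0,0,0],[0,0,0,0,0]])

```text
t: 36.28
position: [0.5998, 0.3069, 0.1721]
tcp_rot: [179.9, -0.1, 5.6]
force: [1.1, -1.6, 0.0]
opening: 0.0851
```

```bash
python3 -c "
from h import *
p,F,y=avgstate(4)
plan([.5992,.3064,.095],5.7)
"|sed 's/np.float64//g'
```

```text
avg pos [600.1 306.7 173. ] sd [0.2 0.2 0.1] F [ 0.3 -0.3 -0.4] sdF [0.5 0.9 0.4] yaw 5.59 op 0.0855
t 36.48 at [599.9 307.  172.9] yaw 5.6 -> [599.2 306.4  95. ] rows 2
[[(-0.4), (0.3), (38.9), (-0.0), 0.0], [(-0.4), (0.3), (38.9), (-0.0), 0.0]]
```

step_arm(plan=[[-1,1,39,0,0],[0,0,39,0,0],[0,0,0,0,0],[0,0,0,0,0.5],[0,0,0,0,1]], newtons=50)

```text
t: 37.1
position: [0.5993, 0.3078, 0.0958]
tcp_rot: [-179.9, -0.3, 5.7]
force: [1.3, 0.7, 1.1]
opening: 0.0527
```

step_arm(plan=[[0,0,0,0,1],[0,0,0,0,1],[0,0,0,0,1]])

```text
t: 37.48
position: [0.5995, 0.3079, 0.0957]
tcp_rot: [-179.9, -0.3, 5.7]
force: [0.1, 0.2, 6.6]
opening: 0.0531
```

```bash
python3 -c "
from h import *
p,F,y=avgstate(4)"
```

```text
avg pos [599.5 307.9  95.7] sd [0. 0. 0.] F [ 0.1 -0.   6.6] sdF [0.6 0.1 0.5] yaw 5.73 op 0.053
```

step_arm(plan=[[0,0,-30,0,1],[0,0,-50,0,1],[0,0,-60,0,1],[0,0,0,0,1]])

```text
t: 38.17
position: [0.6007, 0.3082, 0.2398]
tcp_rot: [-179.7, -0.7, 5.7]
force: [0.2, 0.6, -2.4]
opening: 0.0526
```

```bash
python3 -c "
from h import *
plan(L2W(-.0008,.0374,.235),5.7,clo=1)
"|sed 's/np.float64//g'
```

```text
t 38.17 at [600.7 308.2 239.8] yaw 5.73 -> [591.   51.2 235. ] rows 5
[[(-7.1), (50.9), (1.0), (0.0), 1], [(-7.1), (50.9), (1.0), (0.0), 1], [(-7.0), (50.9), (1.0), (0.0), 1], [(-7.0), (50.9), (1.0), (0.0), 1], [(-7.0), (50.9), (1.0), (0.0), 1]]
```

step_arm(plan=[[-7,51,0,0,1],[-7,51,0,0,1],[-7,51,0,0,1],[-7,51,0,0,1],[-7,51,0,0,1]])

```text
t: 38.8
position: [0.5874, 0.0487, 0.2319]
tcp_rot: [-180.0, 0.1, 5.7]
force: [0.8, -0.6, -2.2]
opening: 0.0528
```

step_arm(plan=[[0,0,0,0,1],[0,0,40,0,1],[0,0,40,0,1],[0,0,0,0,1],[0,0,0,0,1]])

```text
t: 39.42
position: [0.5891, 0.0506, 0.1537]
tcp_rot: [180.0, -0.1, 5.8]
force: [-0.1, 0.6, -1.8]
opening: 0.0528
```

```bash
python3 -c "
from h import *
p,F,y=avgstate(4); print(L2W(-.0008,.0374))
snap('wrist','w21.png')
a=cv2.imread('pics/w21.png');cv2.imwrite('pics/w21a.png',cv2.resize(cv2.convertScaleAbs(a[0:470,190:450],alpha=1.4,beta=10),None,fx=2,fy=1.27))
"
```

```text
avg pos [589.5  50.4 154.6] sd [0.1 0.  0.1] F [ 0.8 -0.2 -1.9] sdF [0.5 0.2 0.3] yaw 5.75 op 0.053
[0.5909894  0.05123562 0.        ]
```

View pics/w21.png

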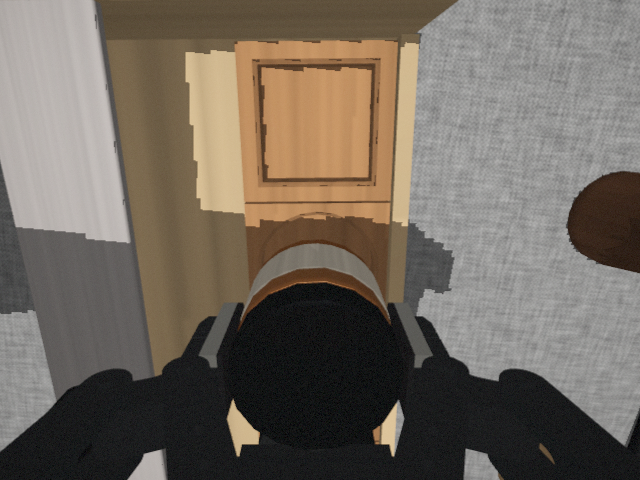

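```bash
python3 -c "
from h import *
z=124.6
for q in [(246,202),(391,202),(236,41),(397,40),(318,213)]: print(q,toolpt(q,z))
print('bot',toolpt((316,243),95.7),'sqr',[toolpt(q,z) for q in [(254,60),(382,60),(378,186),(259,185)]])
"
```

```text
(246, 202) [-32.9 -34.8 124.6]
(391, 202) [ 36.3 -34.7 124.6]
(236, 41) [ -33.5 -104.7  124.6]
(397, 40) [  35.1 -104.9  124.6]
(318, 213) [  1.5 -29.3 124.6]
bot [  0.5 -23.5  95.7] sqr [array([-26.2, -97.2, 124.6]), array([ 29. , -97.1, 124.6]), array([ 29.7, -42.4, 124.6]), array([-26.3, -42.9, 124.6])]
```

View pics/w21a.png

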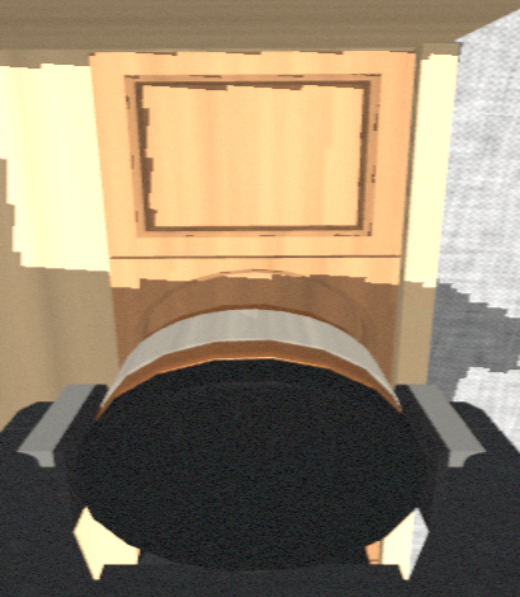

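step_arm(plan=[[1,-1,10,0,1],[0,0,10,0,1],[0,0,6,0,1],[0,0,3,0,1],[0,0,0,0,1]])

```text
t: 40.3
position: [0.5892, 0.0512, 0.1235]
tcp_rot: [180.0, 0.0, 5.7]
force: [-0.3, -0.1, -1.0]
opening: 0.0528
```

```bash
python3 -c "
from h import *
p,F,y=avgstate(4)"
```

```text
avg pos [589.4  51.3 124. ] sd [0.1 0.  0.1] F [-0.1  0.1 -1.5] sdF [0.2 0.3 0.5] yaw 5.73 op 0.0529
```

No contact with the bottom near 28 mm. x reads 589.4 and I want about 590.2, so I'll nudge it and lower.

step_arm(plan=[[0.7,0,2,0,1],[0,0,2,0,1],[0,0,2,0,1],[0,0,0,0,1]])

```text
t: 41.0
position: [0.5899, 0.0514, 0.1176]
tcp_rot: [-180.0, 0.0, 5.7]
force: [0.6, 0.7, 0.2]
opening: 0.0529
```

```bash
python3 -c "
from h import *
p,F,y=avgstate(4)"
```

```text
avg pos [590.   51.3 117.9] sd [0.1 0.  0.1] F [ 0.1 -0.4 -1.5] sdF [0.4 0.3 0.2] yaw 5.73 op 0.0531
```

step_arm(plan=[[0,0,3,0,1],[0,0,2,0,1],[0,0,1,0,1],[0,0,1,0,1],[0,0,0,0,1]])

```text
t: 41.82
position: [0.5901, 0.0513, 0.1109]
tcp_rot: [180.0, -0.0, 5.7]
force: [-0.1, -0.3, -0.9]
opening: 0.053
```

```bash
python3 -c "
from h import *
p,F,y=avgstate(3)"
```

```text
avg pos [590.1  51.4 110.9] sd [0. 0. 0.] F [ 0.5  0.3 -1.7] sdF [0.1 0.3 0.4] yaw 5.73 op 0.0529
```

step_arm(plan=[[0,0,1,0,1],[0,0,1,0,1],[0,0,0,0,1]])

```text
t: 42.35
position: [0.5901, 0.0513, 0.1107]
tcp_rot: [-180.0, -0.0, 5.7]
force: [-4.0, 0.3, 9.5]
opening: 0.0528
```

Seated (95.7 + 15 = 110.7). Releasing, then on to the last square jar.

step_arm(plan=[[0,0,-1,0,0.2],[0,0,0,0,0.2],[0,0,-20,0,0.2],[0,0,-50,0,0],[0,0,-60,0,0]])

```text
t: 42.98
position: [0.5895, 0.0515, 0.24]
tcp_rot: [180.0, 0.2, 5.7]
force: [0.6, 0.1, 0.2]
opening: 0.0853
```

```bash
python3 -c "
from h import *
im,c=snap('scene','c22.png')
a=im;cv2.imwrite('pics/c22a.png',cv2.resize(a[150:350,200:500],None,fx=2.6,fy=2.6,interpolation=cv2.INTER_CUBIC))
plan([.49,.34,.28],5.7)
"|sed 's/np.float64//g'
```

```text
t 43.02 at [593.8  51.1 249.4] yaw 5.72 -> [490. 340. 280.] rows 6
[[(-12.4), (-49.6), (-5.1), (0.0), 0.0], [(-12.4), (-49.6), (-5.1), (0.0), 0.0], [(-12.4), (-49.6), (-5.1), (0.0), 0.0], [(-12.4), (-49.6), (-5.1), (0.0), 0.0], [(-12.4), (-49.6), (-5.1), (0.0), 0.0]]
[[(-12.4), (-49.6), (-5.1), (0.0), 0.0]]
```

View pics/c22a.png

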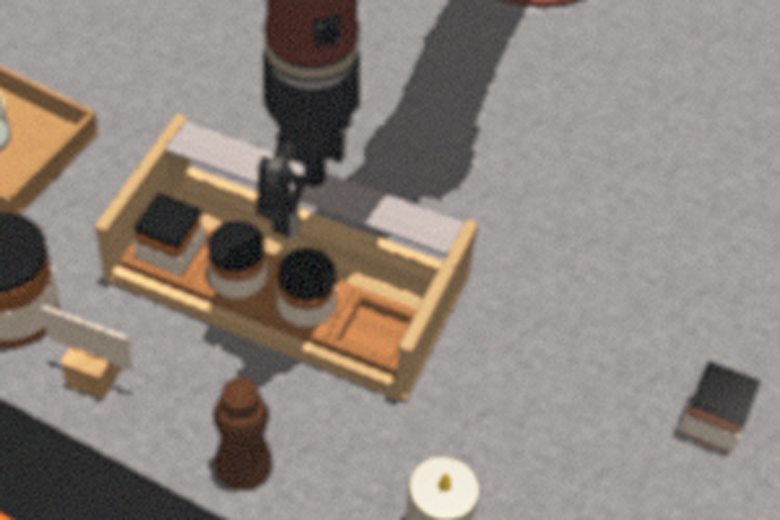

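step_arm(plan=[[-12,-50,-5,0,0],[-12,-50,-5,0,0],[-12,-50,-5,0,0],[-12,-50,-5,0,0],[-12,-50,-5,0,0]])

```text
t: 43.65
position: [0.5047, 0.2957, 0.2647]
tcp_rot: [180.0, -0.0, 5.7]
force: [0.7, 0.1, 0.6]
opening: 0.0852
```

step_arm(plan=[[-8,-44,-5,0,0],[0,0,0,0,0],[0,0,0,0,0],[0,0,0,0,0]])

```text
t: 44.15
position: [0.4939, 0.3351, 0.2697]
tcp_rot: [179.9, -0.0, 5.5]
force: [-0.1, -1.3, 0.9]
opening: 0.0851
```

```bash
python3 -c "
from h import *
p,F,y=avgstate(3)
snap('wrist','w23.png')
"
```

```text
avg pos [493.8 335.5 269.9] sd [0.1 0.2 0. ] F [ 0.6  0.  -0.3] sdF [0.3 0.5 0.3] yaw 5.57 op 0.0855
```

View pics/w23.png

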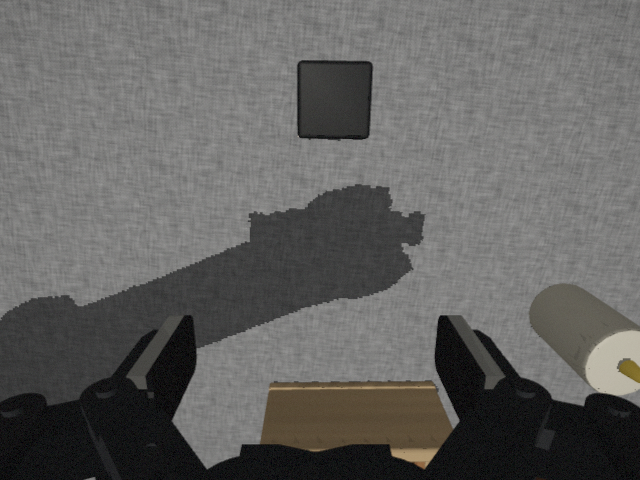

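```bash
python3 -c "
from h import *
c=cam('wrist',np.load('pics/w23.png.npy')); im=cv2.imread('pics/w23.png')
for th in (65,75,85): r=lid(im,c,(335,100),th=th)
ctr=r[0]; ang=r[2]
print([back(c,q,.06).round(4) for q in [(298,60),(372.5,62),(370.5,138.5),(297.5,137)]])
plan([ctr[0]/1000,ctr[1]/1000,.17],5.7)
"|sed 's/np.float64//g'
```

```text
lab 1 ctr [497.7 418.8] size [46.6 46.6] ang 5.5
lab 1 ctr [497.6 418.7] size [47.1 47.8] ang 4.7
lab 1 ctr [497.7 418.8] size [47.3 47.8] ang 4.7
[array([0.4728, 0.4404, 0.06  ]), array([0.519 , 0.4437, 0.06  ]), array([0.5241, 0.3977, 0.06  ]), array([0.4763, 0.394 , 0.06  ])]
t 44.35 at [493.5 336.1 269.9] yaw 5.63 -> [497.7 418.8 170. ] rows 3
[[(4.1), (-27.3), (33.3), (-0.0), 0.0], [(4.1), (-27.3), (33.3), (-0.0), 0.0], [(4.1), (-27.3), (33.3), (-0.0), 0.0]]
```

step_arm(plan=[[4,-27,33,0.3,0],[4,-27,33,0.3,0],[4,-28,33,0.3,0],[0,0,0,0,0],[0,0,0,0,0]])

```text
t: 44.98
position: [0.4983, 0.4186, 0.1717]
tcp_rot: [180.0, -0.1, 4.8]
force: [0.4, -0.9, 0.1]
opening: 0.0854
```

```bash
python3 -c "
from h import *
p,F,y=avgstate(4)
plan([.4977,.4188,.095],4.7)
"|sed 's/np.float64//g'
```

```text
avg pos [498.6 418.6 172.7] sd [0.2 0.2 0.1] F [ 0.2  0.2 -0.1] sdF [0.4 0.4 0.6] yaw 4.7 op 0.0855
t 45.17 at [498.3 418.8 172.6] yaw 4.72 -> [497.7 418.8  95. ] rows 2
[[(-0.3), (-0.0), (38.8), (0.0), 0.0], [(-0.3), (-0.0), (38.8), (0.0), 0.0]]
```

step_arm(plan=[[-1,0,39,0,0],[0,0,39,0,0],[0,0,0,0,0],[0,0,0,0,0.5],[0,0,0,0,1]], newtons=50)

```text
t: 45.8
position: [0.4974, 0.4204, 0.0952]
tcp_rot: [-179.9, -0.2, 4.8]
force: [0.4, -0.4, 0.3]
opening: 0.052
```

step_arm(plan=[[0,0,0,0,1],[0,0,0,0,1],[0,0,0,0,1]])

```text
t: 46.18
position: [0.4975, 0.4205, 0.0953]
tcp_rot: [-179.9, -0.2, 4.8]
force: [-0.0, -0.2, 7.3]
opening: 0.0478
```

```bash
python3 -c "
from h import *
p,F,y=avgstate(4)"
```

```text
avg pos [497.5 420.5  95.3] sd [0. 0. 0.] F [-0.2  0.2  7. ] sdF [0.6 0.4 0.7] yaw 4.83 op 0.0475
```

step_arm(plan=[[0,0,-30,0,1],[0,0,-50,0,1],[0,0,-60,0,1],[0,0,0,0,1]])

```text
t: 46.88
position: [0.4987, 0.4211, 0.2391]
tcp_rot: [-179.6, -0.6, 4.8]
force: [0.9, 0.2, -2.6]
opening: 0.0477
```

```bash
python3 -c "
from h import *
plan(L2W(-.0008,.1086,.235),5.7,clo=1)
"|sed 's/np.float64//g'
```

```text
t 46.88 at [498.7 421.1 239.1] yaw 4.83 -> [583.9 122.1 235. ] rows 6
[[(10.0), (50.9), (0.7), (-0.1), 1], [(9.8), (50.9), (0.7), (-0.1), 1], [(9.7), (50.9), (0.7), (-0.1), 1], [(9.6), (50.9), (0.7), (-0.1), 1], [(9.4), (50.9), (0.7), (-0.1), 1]]
[[(9.3), (51.0), (0.7), (-0.1), 1]]
```

step_arm(plan=[[10,51,0,-0.2,1],[10,51,0,-0.2,1],[10,51,0,-0.2,1],[10,51,0,-0.2,1],[10,51,0,-0.1,1]])

```text
t: 47.5
position: [0.5685, 0.1688, 0.2315]
tcp_rot: [180.0, 0.2, 5.8]
force: [1.4, -0.8, -1.5]
opening: 0.0475
```

step_arm(plan=[[9,51,0,0,1],[0,0,0,0,1],[0,0,40,0,1],[0,0,40,0,1],[0,0,0,0,1]])

```text
t: 48.12
position: [0.5799, 0.1213, 0.149]
tcp_rot: [180.0, 0.6, 5.8]
force: [-0.6, -0.8, -2.1]
opening: 0.0474
```

step_arm(plan=[[0,0,0,0,1],[0,0,0,0,1]])

```text
t: 48.38
position: [0.5843, 0.1209, 0.1547]
tcp_rot: [-180.0, -0.2, 5.8]
force: [0.2, 1.4, -1.9]
opening: 0.0473
```

```bash
python3 -c "
from h import *
p,F,y=avgstate(4); print(L2W(-.0008,.1086))
snap('wrist','w24.png')
"
```

```text
avg pos [583.9 120.7 154.3] sd [0.2 0.  0.3] F [ 0.1 -0.6 -2.2] sdF [0.6 0.4 0.6] yaw 5.74 op 0.0474
[0.58391783 0.12208358 0.        ]
```

View pics/w24.png

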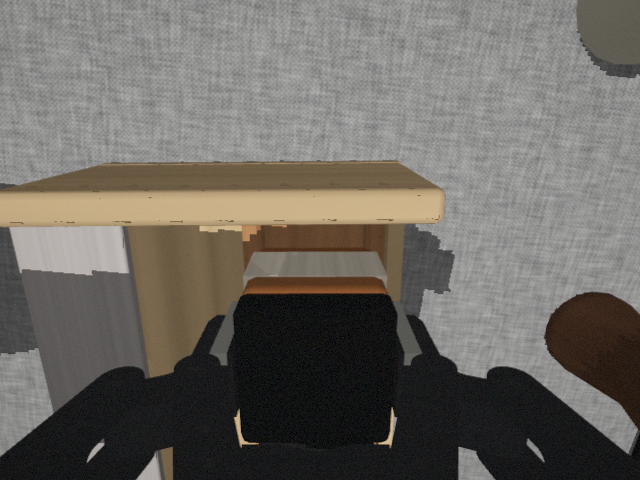

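Move 1.3 mm in +y and lower (seated TCP about 110.3).

step_arm(plan=[[0,-1.3,10,0,1],[0,0,10,0,1],[0,0,6,0,1],[0,0,2,0,1],[0,0,0,0,1]])

```text
t: 49.25
position: [0.5832, 0.1218, 0.1247]
tcp_rot: [180.0, 0.0, 5.7]
force: [0.9, 0.3, -2.0]
opening: 0.0472
```

```bash
python3 -c "
from h import *
p,F,y=avgstate(4)"
```

```text
avg pos [583.4 121.8 125.1] sd [0.  0.  0.1] F [-0.2  0.2 -1.4] sdF [0.5 0.6 0.6] yaw 5.73 op 0.0472
```

step_arm(plan=[[0,0,2,0,1],[0,0,2,0,1],[0,0,2,0,1],[0,0,0,0,1]])

```text
t: 49.95
position: [0.583, 0.1218, 0.1186]
tcp_rot: [180.0, 0.0, 5.7]
force: [0.3, -0.5, -1.3]
opening: 0.0472
```

```bash
python3 -c "
from h import *
p,F,y=avgstate(4)"
```

```text
avg pos [583.2 121.8 118.9] sd [0.  0.  0.1] F [ 0.2 -0.4 -1.8] sdF [0.5 0.4 0.1] yaw 5.73 op 0.047
```

step_arm(plan=[[0,0,3,0,1],[0,0,3,0,1],[0,0,2,0,1],[0,0,1,0,1],[0,0,0,0,1]])

```text
t: 50.78
position: [0.583, 0.1218, 0.1103]
tcp_rot: [-180.0, 0.0, 5.7]
force: [-2.5, 0.5, 1.9]
opening: 0.0474
```

Seated at 110.3 as predicted. Release, lift, and inspect everything from above.

step_arm(plan=[[0,0,0,0,0.2],[0,0,0,0,0.2],[0,0,-20,0,0.2],[0,0,-50,0,0],[0,0,-60,0,0]])

```text
t: 51.4
position: [0.5827, 0.1219, 0.2402]
tcp_rot: [180.0, 0.1, 5.7]
force: [0.6, -0.1, -0.4]
opening: 0.0854
```

step_arm(plan=[[0,45,-45,0,0],[0,45,-45,0,0],[0,0,0,0,0],[0,0,0,0,0]])

```text
t: 51.9
position: [0.5917, 0.0345, 0.3279]
tcp_rot: [-179.9, 0.0, 5.7]
force: [-0.3, -0.0, -0.3]
opening: 0.0851
```

```bash
python3 -c "
from h import *
p,F,y=avgstate(3)
snap('wrist','w25.png');im,c=snap('scene','c25.png');snap('side','s25.png')
cv2.imwrite('pics/c25a.png',cv2.resize(im[150:350,140:440],None,fx=2.6,fy=2.6,interpolation=cv2.INTER_CUBIC))
"
```

```text
avg pos [591.4  35.7 326.8] sd [0.  0.1 0.2] F [-0.2 -0.4 -0.5] sdF [0.4 0.1 0.4] yaw 5.87 op 0.0853
```

View pics/w25.png

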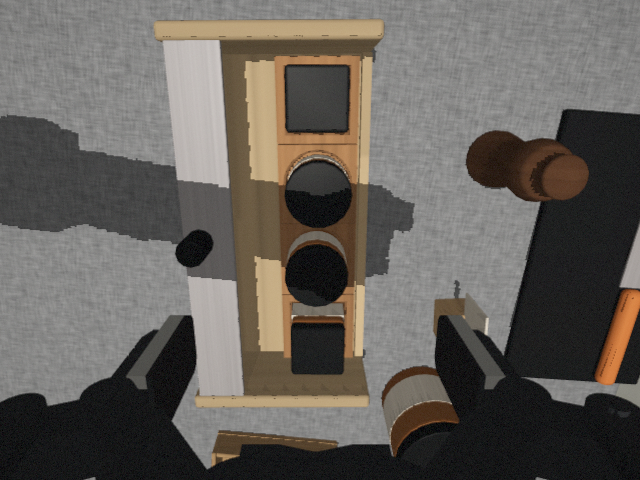

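View pics/c25a.png

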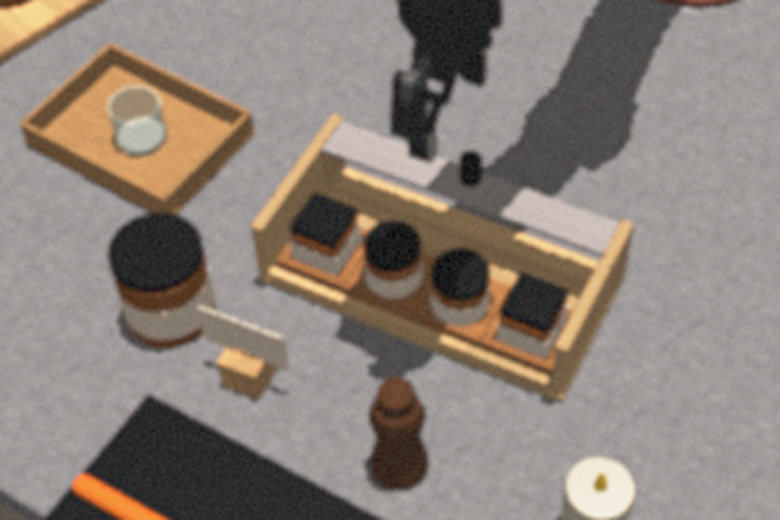

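View pics/s25.png

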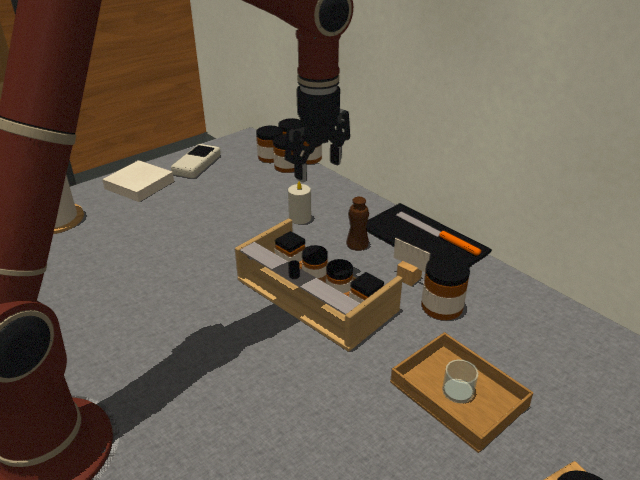

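```bash
python3 -c "
from h import *
c=cam('wrist',np.load('pics/w25.png.npy')); im=cv2.imread('pics/w25.png')
for s,sq,th in [((318,98),1,75),((318,195),0,40),((316,275),0,40),((318,350),1,40)]:
    r=lid(im,c,s,z=.075,th=th,square=sq);print(loc(r[0]))
# knob pos
print('knob',loc(back(c,(203,241),.116)*1000), L2W(-.093,0))
p=L2W(-.093,0,.0); plan([p[0],p[1],.25],5.7,clo=1)
"|sed 's/np.float64//g'
```

```text
lab 1 ctr [583.1 119.8] size [46.9 46.6] ang 5.8
[ -1.8 106.4]
lab 6 circ [591.2  48.1] 25.9 ell [592.3  39.9] [31.6 55.7]
[-0.6 26. ]
lab 8 circ [596.8 -19. ] 27.3 ell [596.9 -18.8] [51.1 53.8]
[ -1.9 -32.9]
lab 10 ctr [605.2 -88.3] size [45.2 50.5] ang 4.8
[  -0.6 -102.9]
knob [-82.4   9.9] [0.50295983 0.00486326 0.        ]
t 52.2 at [591.8  35.  327.3] yaw 5.84 -> [503.    4.9 250. ] rows 3
[[(-30.5), (7.0), (25.8), (0.0), 1], [(-30.5), (7.0), (25.8), (0.0), 1], [(-30.5), (7.0), (25.8), (0.0), 1]]
```

step_arm(plan=[[-30,7,25,0,0],[-30,7,25,0,0],[-30,7,25,0,0],[0,0,0,0,0],[0,0,0,0,0]])

```text
t: 52.82
position: [0.5058, 0.0045, 0.2538]
tcp_rot: [180.0, -0.1, 5.8]
force: [0.5, 0.2, -0.3]
opening: 0.0858
```

```bash
python3 -c "
from h import *
avgstate(3)
plan([.5025,.0035,.166],5.7)
"|sed 's/np.float64//g'
```

```text
avg pos [506.1   4.6 254. ] sd [0.1 0.  0. ] F [-0.4  0.2 -0.3] sdF [0.2 0.5 0.2] yaw 5.79 op 0.0852
t 52.98 at [506.    4.5 254. ] yaw 5.79 -> [502.5   3.5 166. ] rows 2
[[(-1.8), (0.3), (44.0), (0.0), 0.0], [(-1.8), (0.3), (44.0), (0.0), 0.0]]
```

step_arm(plan=[[-2,0.5,44,0,0],[-1.5,0.5,43,0,0],[0,0,0,0,0],[0,0,0,0,0.7],[0,0,0,0,1]], newtons=40)

```text
t: 53.6
position: [0.5026, 0.0027, 0.1681]
tcp_rot: [180.0, -0.2, 5.7]
force: [-0.1, -1.1, 0.1]
opening: 0.0516
```

step_arm(plan=[[0,0,0,0,1],[0,0,0,0,1],[0,0,0,0,1],[0,0,0,0,1]])

```text
t: 54.1
position: [0.5022, 0.0028, 0.1675]
tcp_rot: [-180.0, -0.2, 5.7]
force: [0.0, 0.2, 6.0]
opening: 0.02
```

```bash
python3 -c "
from h import *
avgstate(3)"
```

```text
avg pos [502.2   2.8 167.5] sd [0. 0. 0.] F [-0.5  0.4  5.8] sdF [0.1 0.4 0.3] yaw 5.74 op 0.0202
```

Knob gripped. Guide it home, 55 mm in +x.

step_arm(plan=[[11,0,0,0,1],[11,0,0,0,1],[11,0,0,0,1],[11,0,0,0,1],[10,0,0,0,1]])

```text
t: 54.88
position: [0.557, 0.0087, 0.1675]
tcp_rot: [-180.0, -0.2, 5.8]
force: [-1.6, -0.3, 10.0]
opening: 0.0205
```

step_arm(plan=[[1,0,0,0,1],[0,0,0,0,1],[0,0,0,0,1]])

```text
t: 55.25
position: [0.5569, 0.0087, 0.1675]
tcp_rot: [-180.0, -0.1, 5.8]
force: [0.8, 1.3, 8.4]
opening: 0.0203
```

```bash
python3 -c "
from h import *
avgstate(3)"
```

```text
avg pos [556.9   8.7 167.5] sd [0. 0. 0.] F [1.5 1.7 7.4] sdF [0.5 0.9 0.4] yaw 5.76 op 0.0204
```

Home (556.9, against 557.6 at the start). Release slowly and rise.

step_arm(plan=[[1,0,0,0,1],[0,0,0,0,0.5],[0,0,0,0,0],[0,0,0,0,0],[0,0,0,0,0]])

```text
t: 56.02
position: [0.5566, 0.0082, 0.166]
tcp_rot: [180.0, 0.1, 5.7]
force: [0.6, -0.8, 0.6]
opening: 0.0854
```

step_arm(plan=[[0,0,-30,0,0],[0,0,-50,0,0],[0,0,-60,0,0],[0,30,-30,0,0],[0,0,0,0,0]])

```text
t: 56.65
position: [0.5608, -0.0251, 0.3393]
tcp_rot: [179.8, -0.4, 5.4]
force: [-1.1, -0.2, 0.4]
opening: 0.0854
```

```bash
python3 -c "
from h import *
avgstate(6)
snap('wrist','w26.png');im,c=snap('scene','c26.png');im2,_=snap('side','s26.png')
cv2.imwrite('pics/m26.png',np.hstack([cv2.resize(im[150:350,140:440],(400,300)),cv2.resize(im2[200:440,220:540],(400,300))]))
"
```

```text
avg pos [559.3 -20.9 335.3] sd [0.2 0.9 0.9] F [-0.1  0.2 -0.7] sdF [0.5 0.6 0.6] yaw 5.76 op 0.0855
```

View pics/w26.png

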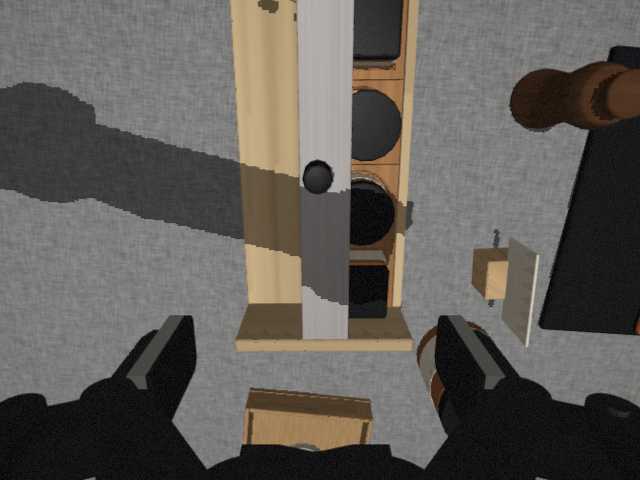

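View pics/m26.png

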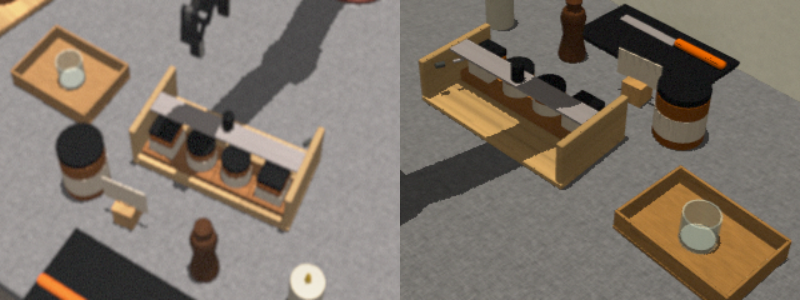

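```bash
python3 -c "
from h import *
c=cam('wrist',np.load('pics/w26.png.npy')); im=cv2.imread('pics/w26.png')
print(loc(back(c,(318,175),.116)*1000), 'edge',loc(back(c,(351,175),.084)*1000))
a=cv2.imread('pics/side0.png');b=cv2.imread('pics/s26.png')
t=a[240:275,298:330]; r=cv2.matchTemplate(b[225:290,280:350],t,cv2.TM_CCOEFF_NORMED); print(cv2.minMaxLoc(r),'expect (18,15)')
"
```

```text
[-38.2   3. ] edge [-12.7  -1.7]
(-0.3917539715766907, 0.6359216570854187, (38, 9), (18, 15)) expect (18,15)
```

```bash
python3 -c "
from h import *
print(workorder.close_job())"
```

```text
the job is handed in; nothing more can be done
None
```

The job is done and handed in at about 57 s of the 208 s allowed. `close_job` reports no verdict, so the results below come from my own checks.

**What I did**
- I pulled the keeper out about 55 mm to its stop, and it stayed there.
- I stood the one empty jar, a round one, upright in the returns box. There was no square empty.
- I seated both round and both square jars in pockets of their shape.
- I then guided the keeper home by its knob.

**Last checks**
- **Keeper:** the knob read -38.2 mm in the carrier's x, against -38 mm for home. It also matched the same pixel as the opening side picture.
- **Jars:** three of the four stopped within about 0.2 mm of the predicted seated height; the second square's last reading was at that height too. The lid centres from above were mostly within 2–4 mm of the pocket centres.
- **Bystanders:** none looked moved or tipped in the last pictures, and the arm was clear of everything.

**What went wrong or disagreed**
- The first round jar caught on the pocket's chamfer, with up to about 36 N on the wrist, and tilted about 2.6° in the grip. I shifted about 2 mm and it went in without contact. It looked upright once released, though I did not measure its tilt afterwards.
- The scene camera was off from the wrist camera by up to about 13 mm near the returns box, so I used the wrist camera for positions.
- One automatic circle fit, on the second round jar's lid, was about 9 mm out because of shadow. The enclosing circle for the same lid agreed to within about 1.5 mm.

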